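# Fasten the draw latch of the projector case

### The job

The grey hard case stands upright with its lid ajar and its steel latch undone. Swing the wire loop across and hook it under the lip of the keeper on the lid, and, still holding the loop, draw it back by feel until it bears firmly on the hook. Then let go of it and press the lever over centre until it lies flat and the lid is drawn tight; do not wrench the hook or force the lever, and leave the things around the case where they are.

Things in the scene. Friction and masses are not known exactly. Their poses are not given: they have to be found in the camera images.
- case: grey plastic hard case, 300 mm long (y), standing fixed on its hinge edge. Origin on the table under the middle of the seam; z up, x across the seam towards the lid. Deep shell x -85 to 0 mm, lid 0 to 45 mm, both with flat tops at z = 190. The latch is on the top, symmetric about y = 0 and working in that plane: lever pivot (axis along y) on the deep shell at x = -22, z = 200 mm
- lid: the lid shell with the keeper, a 22 mm wide steel hook, on its top. Origin on the lid's hinge at the foot of the seam (case x = 0, z = 12 mm); axes as the case's when shut. Its z axis stands about 0.026 rad off vertical (seal holds the top 5 mm ajar, stiffness 11 N per mm there); fastened 0 to 0.018 rad. The middle of the hook (seat of the loop's bar) is at z = 186.5 and x = 16 mm, give or take 1.2
- hook (a point): nominal seat of the bar's centre in the keeper's hook, 8.5 mm above the lid's top; axes as the lid's. The keeper is screwed down in slots: the true hook is up to 1.2 mm off in x, to be found by feel. From the true seat: wall 2.5 mm in -x; level lip z = +3 to +6 out to x = +1.5. The bar goes down past the lip (centre beyond x = +4), then back in -x under it to the wall. Firm by hand: 6 to 14 N; over 25 wrenches it
- lever (a joint): lever angle about its pivot, rad. 0: flat on the deep shell, free end towards the case's -x; 1.57: upright; stop at 1.7. It stays where left (0.015 N m friction) and follows when the loop is pulled. With the loop hooked, tension comes on below 0.6 to 1.2 rad; pressing at point lever_pad takes 5 to 14 N. It is over centre only below about 0.1 rad and must be pressed on until it stops
- lever_plate: steel plate of the lever, 26 mm wide, 3 mm thick, upturned free end 53 mm from the pivot. Origin on the pivot axis; axes as the case's when flat: it then runs from x = +6 to -44 mm with its upper face at z = +6 mm, the end lip beyond it rising to about z = +10
- lever_pad (a point): point on the lever's upper face, 36 mm from the pivot, good to press. The face looks to the lid when the lever is upright, and up when it is flat (then 206 mm above the table)
- loop: wire loop of 5 mm round steel, 40 mm wide outside (y), 30 mm inside: two straight legs joined by an end bar. Origin on its pin in the lever; x along the legs to the end bar's centre line, 52.5 mm out. The pin is 13 mm from the lever's pivot, at x = -13, z = -1 mm in the lever plate's frame, and turns with it. The loop stays where left; its legs pass either side of the lever. It starts thrown back
- loop_bar (a point): middle of the loop's end bar (centre of the 5 mm wire)
- tape_mid (a point): centre of a roll of tape lying flat, 96 mm across, 24 mm high: leave it alone
- glue_mid (a point): centre of a white glue bottle, 44 mm in diameter, 115 mm high, standing: leave it alone
- model_mid (a point): centre of a small card massing model on a 110 x 150 mm board, 45 mm high: leave it alone

How it is judged:
By the outcome, as a careful person would: the job done as asked, in the order asked, and still so for the second after the job is handed in, with the robot touching nothing.
It also fails if it takes over 56 s, if anything falls off the work surface, if the arm or the gripper's body presses on something with over 40 N, if the wrist force passes 120 N, or if a joint passes its speed limit or range.

### The arm

A 6-joint arm with a two-finger parallel gripper is mounted at the origin on the work surface. World frame = base frame: x ahead of the robot, y to its left, z up, the work surface at z = 0. Lengths are in m, angles in rad, forces in N, time in s.
With the tool pointing down it reaches from about 0.3 to 0.875 m from the base axis. Payload 6.4 kg.
Tool frame: the origin (TCP) lies between the finger pads; the fingertips stand 25 mm ahead of it and the grasp point (between the pads) lies 6 mm ahead of it; y points along the fingers, x is the direction in which the jaws open and shut, and the axes are right-handed (so a half turn about y gives the same grasp; the last joint's range is limited). The gripper opens to 85 mm and grips with 20 to 120 N. Pads are 22 mm wide; open, the fingers measure 114 mm over their backs; the gripper's body (76 mm by 85 mm) begins 54 mm behind the grasp point. The pads swing forward as they close: fully open they stand 13 mm farther back than shut.
Start: joints at [-0.206, 0.181, 1.607, -0, 1.354, -0.206], TCP at [0.575, 0, 0.256] pointing down, gripper open.
Joint ranges: [-2.99, 2.99], [-0.89, 2.07], [0.3, 2.58], [-1.14, 4.28], [0, 2.63], [-3.12, 3.12]. Speed limits (rad/s): [2.57, 2.57, 3.01, 3.14, 3.14, 3.14].

### API

Orientations are given as a unit quaternion [w, x, y, z].
In Python, from bench import ctrl, vision, ticket, find_in, regions_of, pinpoint gives the robot as it stands.
- The arm moves only by the tool apply_moves, never from a script. Its argument "increments" is a list of rows, each an object of numbers: "x", "y", "z": the shift along the tool's x, y, z in cm; "ax", "ay", "az": the turn, a rotation vector about the tool's x, y, z in rad; "grip": the closure, from 0 (fully open) to 1 (shut). A call has 1 to 12 rows; each row is the pose to reach, as a shift and turn from the pose measured when the call began, along the tool's axes at that moment; what a row does not reach only later rows make up. A row lasts 1/8 s, in which the tool goes at most 62.5 mm and 10.7 degrees, less where a joint would pass 70% of its speed; a pose out of reach is approached as far as the arm can. A call with a gripper value outside its range is refused whole. The fingers move at their own pace and stop on an object; the grip force is fixed at half the most. Time passes only in rows, so rows that repeat a pose let the fingers close. It gives the time, the measured TCP pose, the force and the opening at its end, in the units of the state.
- ctrl.get_obs(): the state, without advancing time (a new reading comes with each control period).
- vision.camera(name): name is "scene" or "side" or "wrist"; returns the picture (400x640x3 uint8, red, green, blue); there is no depth.
- vision.camera_params(name): a dict with "intrinsics" (3x3 intrinsics, pixels), "k1" (the pictures are not rectified: a ray, as slopes to the right and down, at radius r is drawn at 1 + k1 r^2 times it, then the intrinsics apply), "R" (3x3) and "t" (3): a world point X has camera coordinates R X + t. Camera axes: x right, y down, z forward; pixel columns grow to the right and rows downward; lengths in m; the calibration is good to about 2 mm. A picture is of the moment at which its call begins: read the wrist's pose just before it. camera_params takes no time and is no camera call; for the wrist camera it gives the pose at the moment of the call.
- ticket.hand_in(): hands the job in, once; it reports no verdict.
Trained networks look in the newest picture that a camera, given by its name, has taken for a name from the list of things; names that differ only in an ending like _2 or _b are one class to them, and where a whole thing is asked for, a point or a joint stands for the part that bears it (a point fixed in the world has none). Each returns a list of dicts, best first, with "p" (0 to 1); they miss things now and then, are a little off and sometimes report something else, mostly with a low value. They report only what shows in the picture. A call takes as long as a camera call.
- find_in(camera, query): "rect" ([centre column, centre row, width, height] in pixels, round what is visible of it).
- regions_of(camera, query): "mask" (400x640 bool, what is visible of it) and "rect" ([centre column, centre row, width, height] in pixels, round what is visible of it).
- pinpoint(camera, query): "xy" ([column, row] in pixels: a listed point, or the origin of a listed thing).
The state is a dict: "time_s": time; "q": joint angles; "dq": joint speeds; "joint_efforts": joint torques, N m; "eef_pos": TCP position; "eef_rot": TCP orientation; "wrist_force": force on the tool from outside, world axes, zero at the start; "torque": the same for the moment, N m; "opening": opening from 0.0 (shut) to 1.0 (fully open).
Only numpy, scipy, OpenCV 4.12 (cv2) and the standard library are available. Lean on these libraries where they do the work, as an engineer would, in place of code of your own. Each camera call takes 0.05 s, during which the arm holds its last target.

## Working session

There is one attempt and no reset: what is moved stays moved. The work goes in short steps, Python scripts to look and compute and a tool call to move; the robot and the scene stay as the last step left them, time stands still between calls to the robot, and variables do not carry over. Pictures are saved under pics/ and viewed, and the job is handed in when it is done.

Besides the shell and the picture viewer there is one more tool, called as name(argument=value, ...), one argument or row to a line, values as JSON. apply_moves: Moves the arm, as the interface text tells. Its arguments: {"type":"object","properties":{"increments":{"type":"array","items":{"type":"object","properties":{"x":{"type":"number"},"y":{"type":"number"},"z":{"type":"number"},"ax":{"type":"number"},"ay":{"type":"number"},"az":{"type":"number"},"grip":{"type":"number"}}}}},"required":["increments"]}

```bash
ls -a; mkdir -p pics
cat > h.py <<'E'
import numpy as np, cv2
from bench import ctrl, vision, ticket, find_in, regions_of, pinpoint
def snap(cam,name):
    im=vision.camera(cam); cv2.imwrite(f'pics/{name}.png',im[:,:,::-1]); return im
def ray(P,uv):
    K=np.array(P['intrinsics']);R=np.array(P['R']);t=np.array(P['t'])
    d=np.array([(uv[0]-K[0,2])/K[0,0],(uv[1]-K[1,2])/K[1,1]])
    s=d.copy()
    for _ in range(30): s=d/(1+P['k1']*(s@s))
    v=R.T@np.array([s[0],s[1],1]); return -R.T@t, v/np.linalg.norm(v)
def proj(P,X):
    K=np.array(P['intrinsics']);R=np.array(P['R']);t=np.array(P['t'])
    c=R@np.array(X)+t; s=c[:2]/c[2]; s=s*(1+P['k1']*(s@s))
    return np.array([K[0,0]*s[0]+K[0,2],K[1,1]*s[1]+K[1,2]])
def onz(P,uv,z):
    o,v=ray(P,uv); return o+v*(z-o[2])/v[2]
def tri(obs):
    A=np.zeros((3,3));b=np.zeros(3)
    for P,uv in obs:
        o,v=ray(P,uv);M=np.eye(3)-np.outer(v,v);A+=M;b+=M@o
    return np.linalg.solve(A,b)
E
python3 - <<'E'
from h import *
o=ctrl.get_obs();print(o)
np.set_printoptions(precision=3,suppress=True)
Ps={}
for c in ['scene','side','wrist']:
    P=vision.camera_params(c);Ps[c]=P;snap(c,c+'0');print(c,P['intrinsics'],P['k1'],-np.array(P['R']).T@np.array(P['t']),np.array(P['R']))
    for q in ['case','lid','hook','lever_plate','lever_pad','loop','loop_bar','tape_mid','glue_mid','model_mid']:
        r=pinpoint(c,q); print(c,q,[(np.round(a['xy'],1),round(a['p'],2)) for a in r[:2]])
E
```

```text
.
..
pics
{'time_s': 0.0, 'q': array([-2.06315968e-01,  1.81523762e-01,  1.60798635e+00, -1.89573634e-05,
        1.35376696e+00, -2.06308235e-01]), 'dq': array([-0.000231  ,  0.00129916, -0.00104386, -0.00038561,  0.00168536,
       -0.00111087]), 'joint_efforts': array([ 3.41415571e-04, -4.44869328e+01, -3.51340663e+01, -2.51131587e-04,
        9.11703974e-03,  3.43231875e-05]), 'eef_pos': array([5.74510120e-01, 1.05294163e-04, 2.55404277e-01]), 'eef_rot': array([ 7.07222121e-01, -7.06990940e-01,  5.85528354e-04,  5.82957925e-04]), 'wrist_force': array([-0.09631191, -0.14108326,  0.39342249]), 'torque': array([ 0.01578054, -0.01208686,  0.02472812]), 'opening': 0.9982215265016294}
scene [[403.496   0.    316.067]
 [  0.    403.496 195.928]
 [  0.      0.      1.   ]] -0.02656709044725117 [1.355 0.511 0.698] [[-0.511  0.86   0.004]
 [ 0.455  0.275 -0.847]
 [-0.729 -0.431 -0.532]]
scene case [(array([270.2, 221.6]), 0.74)]
scene lid [(array([272.6, 217.3]), 0.74), (array([330.6, 256.9]), 0.35)]
scene hook [(array([261.9, 166.8]), 0.94)]
scene lever_plate [(array([275.5, 153.8]), 0.54
[... 903 characters left out ...]
176.8]), 0.41)]
side tape_mid [(array([353.1, 221.2]), 0.84)]
side glue_mid []
side model_mid [(array([336.1, 298. ]), 0.56), (array([264.1, 200.7]), 0.24)]
wrist [[282.24    0.    320.551]
 [  0.    282.24  199.176]
 [  0.      0.      1.   ]] -0.009096718173178957 [0.577 0.085 0.375] [[ 1.    -0.    -0.001]
 [-0.    -0.945  0.328]
 [-0.001 -0.328 -0.945]]
wrist case []
wrist lid [(array([327.3, 241.3]), 0.95)]
wrist hook [(array([360.5, 351.5]), 0.77)]
wrist lever_plate [(array([310.1, 346.9]), 0.59)]
wrist lever_pad []
wrist loop [(array([302. , 362.8]), 0.65)]
wrist loop_bar [(array([361.9, 350. ]), 0.34)]
wrist tape_mid []
wrist glue_mid []
wrist model_mid [(array([445.2, 253.7]), 0.7)]
```

View pics/scene0.png

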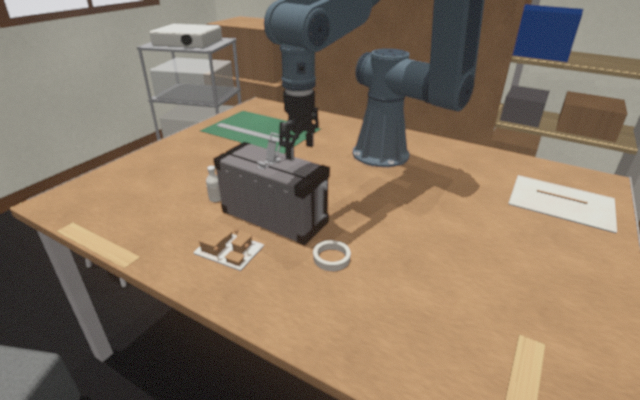

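View pics/side0.png

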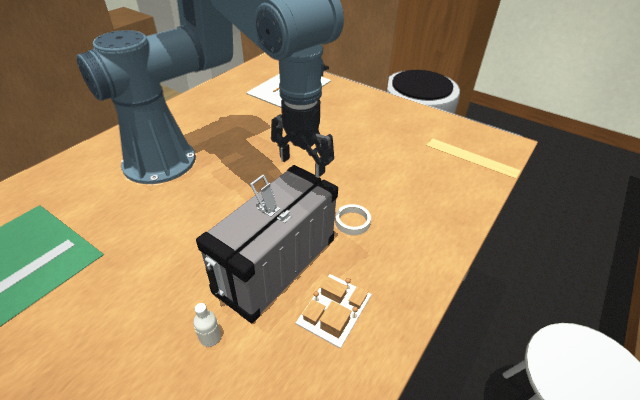

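View pics/wrist0.png

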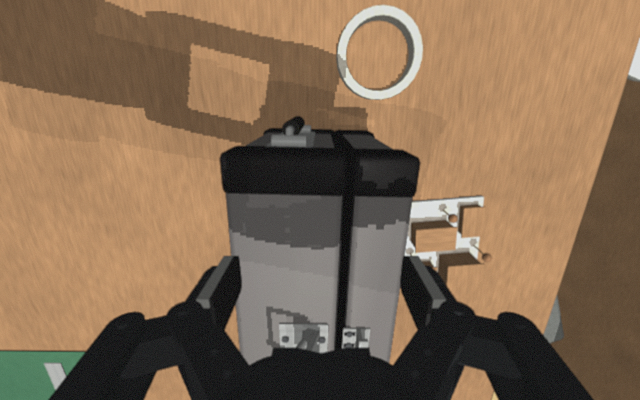

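Run:
```python
from h import *
np.set_printoptions(precision=4,suppress=True)
S=vision.camera_params('scene');D=vision.camera_params('side');W=vision.camera_params('wrist')
for n,a,b,c in [('hook',(261.9,166.8),(282.6,216.3),(360.5,351.5)),('plate',(275.5,153.8),(269.2,207.9),(310.1,346.9)),('pad',(270.5,143.4),(267.6,194.3),None),('bar',(279.1,134.3),(257.6,176.8),None),('case',(270.2,221.6),(286,268.2),None),('loop',(270,150.5),(266.9,203.8),(302,362.8))]:
    print(n,tri([(S,a),(D,b)]),tri([(S,a),(D,b)]+([(W,c)] if c else [])))
    if c:print(onz(W,c,.199),onz(S,a,.199),onz(D,b,.199))
# seam in wrist image at z=.19
for uv in [(353,133),(348,193),(343,325),(418,165),(222,170),(223,152),(418,153)]: print(uv,onz(W,uv,.19))
for n in ['scene','side']:
    im=cv2.imread(f'pics/{n}0.png'); 
    c=(200,110,130,130) if n=='scene' else (190,160,160,160)
    x,y,w,h=c; cv2.imwrite(f'pics/{n}0z.png',cv2.resize(im[y:y+h,x:x+w],None,fx=4.5 if h==130 else 3.7,fy=4.5 if h==130 else 3.7,interpolation=cv2.INTER_CUBIC))
im=cv2.imread('pics/wrist0.png')[100:360,200:440];cv2.imwrite('pics/wrist0z.png',cv2.resize(im,None,fx=2.3,fy=2.3))
```

```text
hook [ 0.6022 -0.1021  0.1889] [ 0.6067 -0.1043  0.1944]
[ 0.6092 -0.1066  0.199 ] [ 0.6203 -0.089   0.199 ] [ 0.6068 -0.1082  0.199 ]
plate [ 0.5571 -0.0976  0.1992] [ 0.5631 -0.0976  0.2024]
[ 0.5683 -0.1017  0.199 ] [ 0.539  -0.1034  0.199 ] [ 0.5684 -0.1055  0.199 ]
pad [ 0.5635 -0.1025  0.2373] [ 0.5635 -0.1025  0.2373]
bar [ 0.5319 -0.093   0.2574] [ 0.5319 -0.093   0.2574]
case [ 0.5944 -0.0952  0.0031] [ 0.5944 -0.0952  0.0031]
loop [ 0.5628 -0.1069  0.2142] [ 0.5622 -0.1059  0.2128]
[ 0.5613 -0.1189  0.199 ] [ 0.5299 -0.129   0.199 ] [ 0.5563 -0.0988  0.199 ]
(353, 133) [0.5975 0.0662 0.19  ]
(348, 193) [0.5956 0.0258 0.19  ]
(343, 325) [ 0.5951 -0.088   0.19  ]
(418, 165) [0.6415 0.0454 0.19  ]
(222, 170) [0.5108 0.042  0.19  ]
(223, 152) [0.5128 0.0541 0.19  ]
(418, 153) [0.6406 0.0534 0.19  ]
```

View pics/scene0z.png

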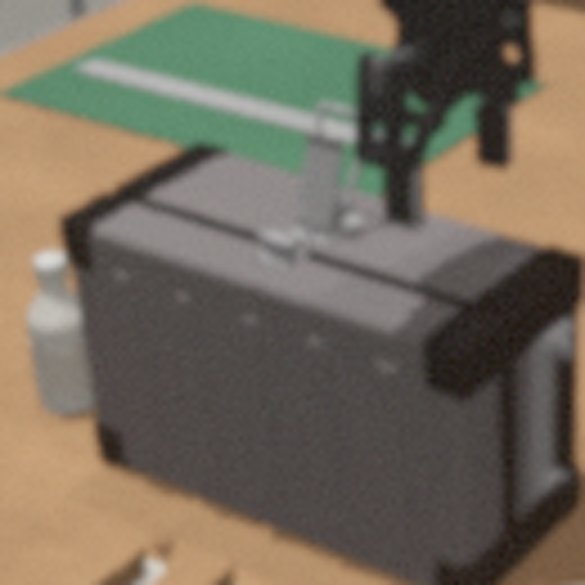

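View pics/side0z.png

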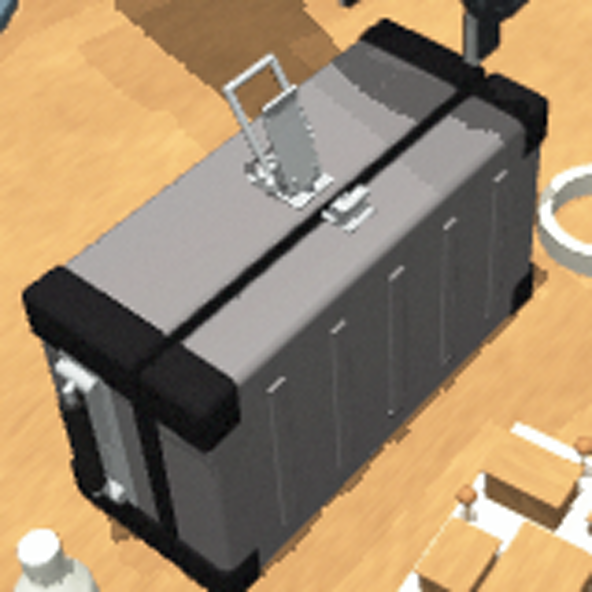

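View pics/wrist0z.png

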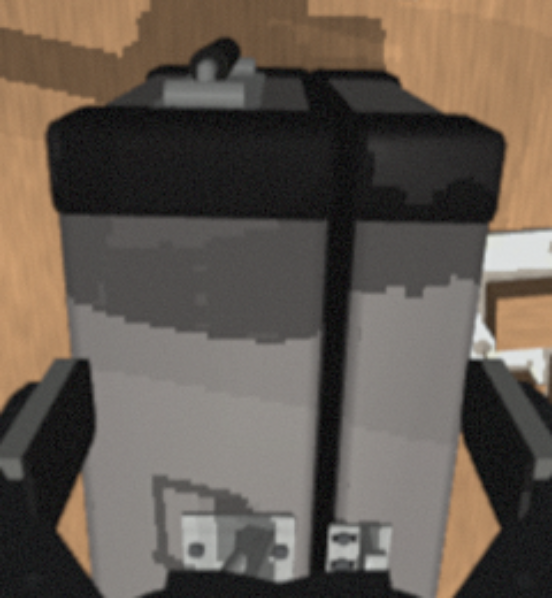

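apply_moves(
  increments=[
    {"y": -5},
    {"y": -7.5,"ay": 0.18},
    {"y": -7.5,"z": -3,"x": 1,"ay": 0.36},
    {"y": -7.5,"z": -6,"x": 2,"ay": 0.54},
    {"y": -7.5,"z": -10,"x": 2.5,"ay": 0.72},
    {"y": -7.5,"z": -10,"x": 2.5,"ay": 0.9},
    {"y": -7.5,"z": -10,"x": 2.5,"ay": 1.08},
    {"y": -7.5,"z": -10,"x": 2.5,"ay": 1.26},
    {"y": -7.5,"z": -10,"x": 2.5,"ay": 1.44},
    {"y": -7.5,"z": -10,"x": 2.5,"ay": 1.57},
    {"y": -7.5,"z": -10,"x": 2.5,"ay": 1.57},
    {"y": -7.5,"z": -10,"x": 2.5,"ay": 1.57},
  ],
)

```text
invalid input
```

Run:
```python
from h import *
np.set_printoptions(precision=4,suppress=True)
for c in ['wrist','scene','side']:
    P=vision.camera_params(c);im=snap(c,c+'1')
    if c=='wrist': print(P['R'],-np.array(P['R']).T@np.array(P['t']))
    for q in ['hook','lever_plate','lever_pad','loop','loop_bar']+(['case','lid'] if c!='wrist' else []):
        r=pinpoint(c,q); print(c,q,[(np.round(a['xy'],1),round(a['p'],2)) for a in r[:2]])
    b={'wrist':(180,60,280,300),'scene':(200,110,130,130),'side':(190,160,160,160)}[c]
    x,y,w,h=b;f=min(800/w,600/h);cv2.imwrite(f'pics/{c}1z.png',cv2.resize(im[y:y+h,x:x+w,::-1],None,fx=f,fy=f,interpolation=cv2.INTER_CUBIC))
print(ctrl.get_obs())
```

```text
[[ 1.     -0.0004 -0.0005]
 [-0.0002 -0.9447  0.328 ]
 [-0.0006 -0.328  -0.9447]] [0.5769 0.0854 0.3745]
wrist hook [(array([362.3, 352.6]), 0.66)]
wrist lever_plate [(array([309. , 345.9]), 0.65)]
wrist lever_pad []
wrist loop [(array([303. , 362.3]), 0.43)]
wrist loop_bar []
scene hook [(array([262.2, 168.2]), 0.59)]
scene lever_plate [(array([272.3, 155.8]), 0.73)]
scene lever_pad [(array([269. , 142.7]), 0.68), (array([228.9, 242.7]), 0.56)]
scene loop [(array([272.7, 155. ]), 0.57)]
scene loop_bar [(array([277.8, 134.1]), 0.44)]
scene case [(array([272.1, 220.5]), 0.76)]
scene lid [(array([270.3, 216.7]), 0.91)]
side hook [(array([284.1, 216.5]), 0.84)]
side lever_plate [(array([270.4, 204.7]), 0.59)]
side lever_pad [(array([268.4, 193.7]), 0.55)]
side loop [(array([266.9, 200.7]), 0.54)]
side loop_bar [(array([255.6, 176.5]), 0.5)]
side case [(array([284.4, 269.7]), 0.82)]
side lid [(array([281.3, 267.6]), 0.62)]
{'time_s': 2.75, 'q': array([-0.2063,  0.1808,  1.607 ,  0.    ,  1.3538, -0.2063]), 'dq': array([ 0.0008, -0.0014,  0.0005, -0.0004,  0.0019,  0.0007]), 'joint_efforts': array([  0.0004, -44.4828, -35.1676,  -0.0003,   0.0007,  -0.    ]), 'eef_pos': array([ 0.575 , -0.    ,  0.2563]), 'eef_rot': array([ 0.7071, -0.7071, -0.    , -0.    ]), 'wrist_force': array([ 0.1308,  0.5132, -0.4478]), 'torque': array([-0.0178,  0.0367,  0.0319]), 'opening': 0.9984238345593435}
```

View pics/wrist1z.png

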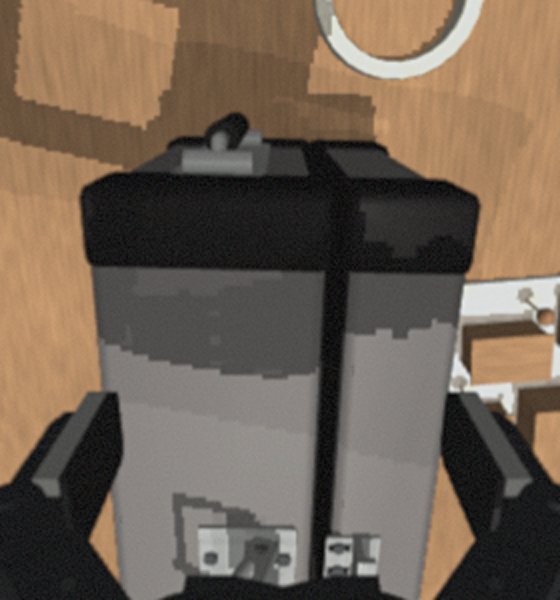

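View pics/side1z.png

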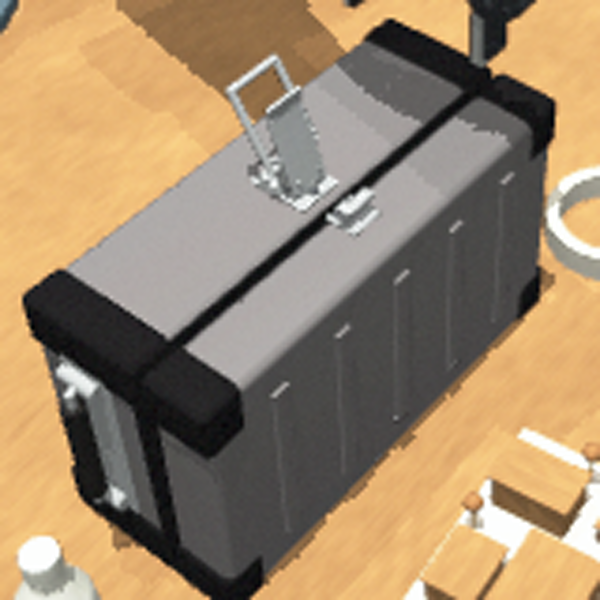

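View pics/scene1z.png

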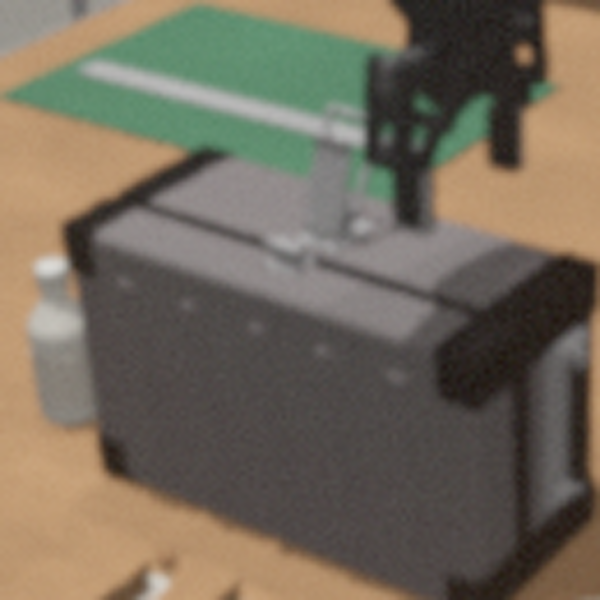

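apply_moves(
  increments=[
    {"x": 0,"y": -5,"z": 0,"ax": 0,"ay": 0,"az": 0,"grip": 0},
    {"x": 0,"y": -7.5,"z": 0,"ax": 0,"ay": 0.18,"az": 0,"grip": 0},
    {"x": 1,"y": -7.5,"z": -3,"ax": 0,"ay": 0.36,"az": 0,"grip": 0},
    {"x": 2,"y": -7.5,"z": -6,"ax": 0,"ay": 0.54,"az": 0,"grip": 0},
    {"x": 2.5,"y": -7.5,"z": -10,"ax": 0,"ay": 0.72,"az": 0,"grip": 0},
    {"x": 2.5,"y": -7.5,"z": -10,"ax": 0,"ay": 0.9,"az": 0,"grip": 0},
    {"x": 2.5,"y": -7.5,"z": -10,"ax": 0,"ay": 1.08,"az": 0,"grip": 0},
    {"x": 2.5,"y": -7.5,"z": -10,"ax": 0,"ay": 1.26,"az": 0,"grip": 0},
    {"x": 2.5,"y": -7.5,"z": -10,"ax": 0,"ay": 1.44,"az": 0,"grip": 0},
    {"x": 2.5,"y": -7.5,"z": -10,"ax": 0,"ay": 1.57,"az": 0,"grip": 0},
    {"x": 2.5,"y": -7.5,"z": -10,"ax": 0,"ay": 1.57,"az": 0,"grip": 0},
  ],
)

```text
time_s: 4.12
eef_pos: [0.6, -0.1, 0.3312]
eef_rot: [-0.5, 0.501, -0.5, 0.499]
wrist_force: [-0.3, -0.5, -0.1]
opening: 1.002
```

Run:
```python
from h import *
np.set_printoptions(precision=4,suppress=True)
for c in ['wrist','side']:
    P=vision.camera_params(c);im=snap(c,c+'2')
    if c=='wrist': print(P['R'],-np.array(P['R']).T@np.array(P['t']))
    for q in ['hook','lever_plate','lever_pad','loop','loop_bar']:
        r=pinpoint(c,q); print(c,q,[(np.round(a['xy'],1),round(a['p'],2)) for a in r[:2]])
    b={'wrist':(180,60,280,300),'scene':(200,110,130,130),'side':(190,160,160,160)}[c]
    x,y,w,h=b;f=min(800/w,600/h);cv2.imwrite(f'pics/{c}2z.png',cv2.resize(im[y:y+h,x:x+w,::-1],None,fx=f,fy=f,interpolation=cv2.INTER_CUBIC))
```

```text
[[ 0.0016 -1.     -0.0001]
 [-0.9445 -0.0015  0.3286]
 [-0.3286 -0.0005 -0.9445]] [ 0.6865 -0.0991  0.4495]
wrist hook [(array([321.9, 189.9]), 0.57)]
wrist lever_plate [(array([321.9, 226.6]), 0.67)]
wrist lever_pad [(array([320.3, 252.6]), 0.93), (array([321.9, 295.6]), 0.23)]
wrist loop []
wrist loop_bar [(array([319.6, 293.7]), 0.92)]
side hook [(array([281.3, 217.5]), 0.83)]
side lever_plate [(array([270.5, 205.9]), 0.86), (array([284.7, 213.6]), 0.72)]
side lever_pad [(array([268.3, 193.4]), 0.78)]
side loop [(array([267., 200.]), 0.64)]
side loop_bar [(array([257.8, 179. ]), 0.59), (array([334. , 300.3]), 0.56)]
```

View pics/wrist2.png

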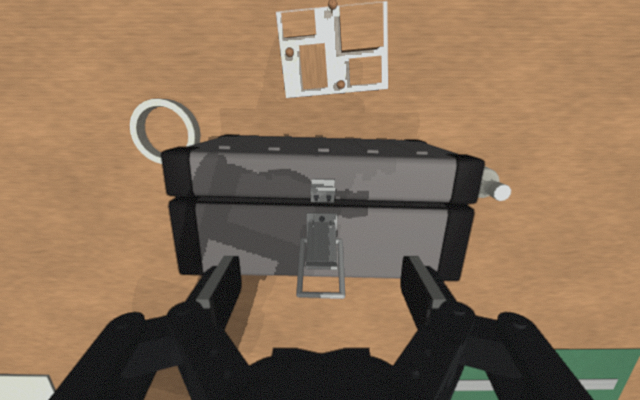

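View pics/wrist2z.png

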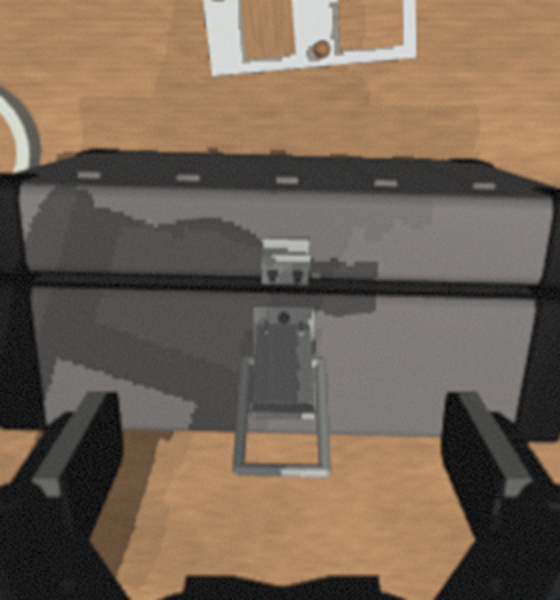

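View pics/side2z.png

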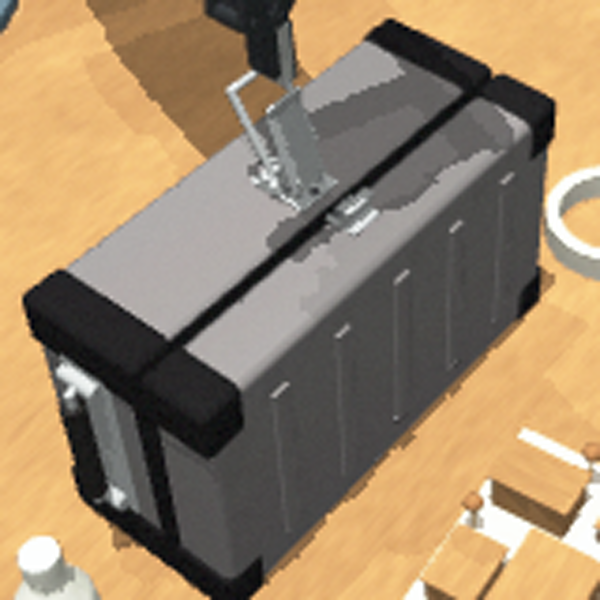

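```bash
cat > fit.py <<'E'
from h import *
from scipy.optimize import least_squares
np.set_printoptions(precision=4,suppress=True)
# wrist cam at time of pic2
W=vision.camera_params('wrist');S=vision.camera_params('scene');D=vision.camera_params('side')
if __name__=='__main__':
    a=onz(W,(180,200),.19);b=onz(W,(460,206.5),.19);print('seam',a,b,'yaw',np.arctan2(-(a-b)[0],(a-b)[1]))
    a=onz(W,(190,273),.19);b=onz(W,(460,277.5),.19);print('back edge',a,b)
    a=onz(W,(190,152),.19);b=onz(W,(455,156),.19);print('front edge',a,b)
    def cw(p,X):
        c,s=np.cos(p[2]),np.sin(p[2]); x,y,z=X
        return np.array([p[0]+c*x-s*y,p[1]+s*x+c*y,z])
    def lev(th,x,z): # lever frame -> case
        return np.array([-.022+x*np.cos(th)+z*np.sin(th),0,.200-x*np.sin(th)+z*np.cos(th)])
    def res(p,full=False):
        th,ph=p[3],p[4]
        pin=lev(th,-.013,-.001); bar=pin+.0525*np.array([np.cos(ph),0,np.sin(ph)])
        pad=lev(th,-.036,.006)
        hook=np.array([.0208,0,.1985])
        piv=np.array([-.022,0,.2])
        r=[];off=np.array([p[5],p[6],0])
        for P,X,uv,w in [(W,hook,(321.9,189.9),1),(W,piv,(321.9,226.6),1),(W,pad,(320.3,252.6),2),(W,bar,(319.6,293.7),3),(W,bar,(321.5,294.5),3),
            (S,hook,(262,167.5),1),(S,piv,(274,154.8),.7),(S,pad,(269.7,143),1),(S,bar,(278.4,134.2),1),
            (D,hook,(282.7,216.8),1),(D,piv,(270.2,206),.7),(D,pad,(268.2,193.8),1),(D,bar,(257,177.5),1)]:
            r.append(w*(proj(P,cw(p,X))-np.array(uv)))
        if full: return pin,bar,[cw(p,q) for q in (hook,piv,pad,pin,bar)],r
        return np.concatenate(r+[[ (p[0]-.595)*300,p[2]*300]])
    s=least_squares(res,[.592,-.1,-.01,1.57,2.2,0,0],loss='soft_l1');print(s.x,s.cost)
    pin,bar,pts,r=res(s.x,True)
    for n,q in zip(['hook','piv','pad','pin','bar'],pts):print(n,q)
    print(np.array(r))
E
python3 fit.py
```

```text
seam [0.5953 0.0381 0.19  ] [ 0.5887 -0.2365  0.19  ] yaw -0.024073022659926047
back edge [0.5122 0.0409 0.19  ] [ 0.5067 -0.25    0.19  ]
front edge [0.6422 0.0212 0.19  ] [ 0.6387 -0.2238  0.19  ]
[ 0.589  -0.0995 -0.0007  1.3247  2.0493  0.      0.    ] 27.128720946781193
hook [ 0.6098 -0.0995  0.1985]
piv [ 0.567  -0.0995  0.2   ]
pad [ 0.564  -0.0995  0.2364]
pin [ 0.5628 -0.0995  0.2124]
bar [ 0.5387 -0.0995  0.259 ]
[[-1.0225 -1.4373]
 [-1.0958  4.3499]
 [ 1.0669 -0.1036]
 [ 3.6213  1.6274]
 [-2.0787 -0.7726]
 [-0.8495 -3.1018]
 [-2.3289  2.0102]
 [ 0.8792  2.1236]
 [-2.7202 -0.1001]
 [ 3.6601 -2.1302]
 [ 0.218  -0.2106]
 [-0.0094 -1.4882]
 [ 0.9132  1.6542]]
```

apply_moves(
  increments=[
    {"x": 0,"y": 0,"z": -4.5,"ax": 0,"ay": 0.018,"az": 0,"grip": 0.62},
    {"x": 0,"y": 0,"z": -8.8,"ax": 0,"ay": 0.018,"az": 0,"grip": 0.62},
    {"x": 0,"y": 0,"z": -8.8,"ax": 0,"ay": 0.018,"az": 0,"grip": 0.62},
    {"x": 0,"y": 3,"z": -8.8,"ax": 0,"ay": 0.018,"az": 0,"grip": 0.62},
    {"x": 0,"y": 6,"z": -8.8,"ax": 0,"ay": 0.018,"az": 0,"grip": 0.62},
    {"x": 0,"y": 6,"z": -8.8,"ax": 0,"ay": 0.018,"az": 0,"grip": 0.62},
  ],
)

```text
time_s: 5.48
eef_pos: [0.5114, -0.0996, 0.2692]
eef_rot: [0.495, -0.496, 0.506, -0.503]
wrist_force: [-0.0, -0.5, 0.0]
opening: 0.38
```

```bash
cat > look.py <<'E'
import sys
from h import *
n=sys.argv[1]
for c in sys.argv[2:]:
    im=snap(c,c+n)
    b={'wrist':(200,80,240,240),'scene':(210,90,120,100),'side':(210,140,120,100)}[c]
    x,y,w,h=b;f=min(800/w,600/h);cv2.imwrite(f'pics/{c}{n}z.png',cv2.resize(im[y:y+h,x:x+w,::-1],None,fx=f,fy=f,interpolation=cv2.INTER_CUBIC))
o=ctrl.get_obs();print(o['time_s'],o['eef_pos'].round(4),o['wrist_force'].round(2),o['opening'])
E
python3 look.py 3 wrist side
```

```text
5.575 [ 0.5128 -0.1003  0.2721] [-0.07 -0.89  0.5 ] 0.3816605875316245
```

View pics/wrist3z.png

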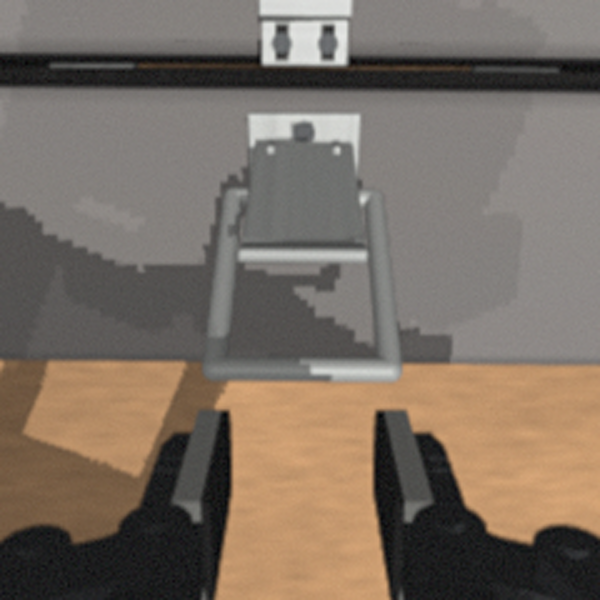

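View pics/side3z.png

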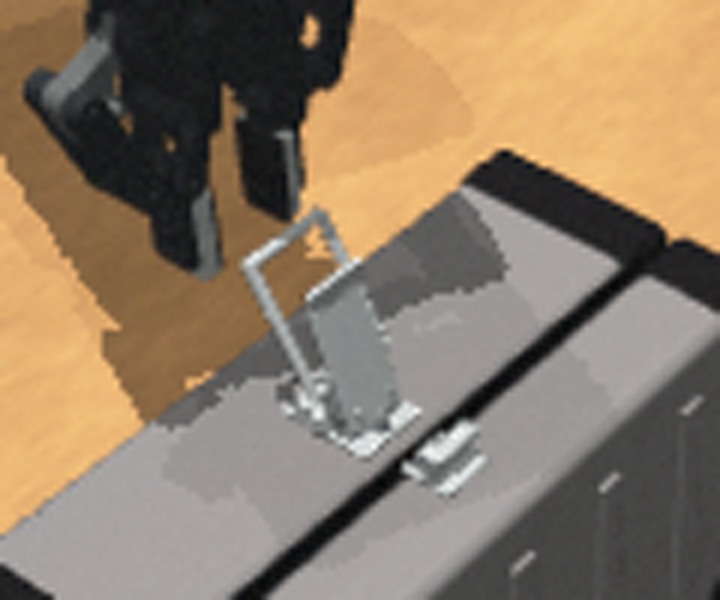

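apply_moves(
  increments=[
    {"x": 0,"y": 0.3,"z": 1,"ax": 0,"ay": 0,"az": 0,"grip": 0.62},
    {"x": 0,"y": 0.3,"z": 2,"ax": 0,"ay": 0,"az": 0,"grip": 0.62},
    {"x": 0,"y": 0.3,"z": 3,"ax": 0,"ay": 0,"az": 0,"grip": 0.62},
    {"x": 0,"y": 0.3,"z": 4,"ax": 0,"ay": 0,"az": 0,"grip": 0.62},
    {"x": 0,"y": 0.3,"z": 4.7,"ax": 0,"ay": 0,"az": 0,"grip": 0.62},
    {"x": 0,"y": 0.3,"z": 5.4,"ax": 0,"ay": 0,"az": 0,"grip": 0.62},
  ],
)

```text
time_s: 6.32
eef_pos: [0.5672, -0.1011, 0.269]
eef_rot: [-0.496, 0.496, -0.504, 0.504]
wrist_force: [-0.4, 0.4, -0.0]
opening: 0.382
```

```bash
python3 look.py 4 wrist side
```

```text
6.425 [ 0.5674 -0.1012  0.2691] [0.34 0.05 0.42] 0.37913001361922927
```

View pics/wrist4z.png

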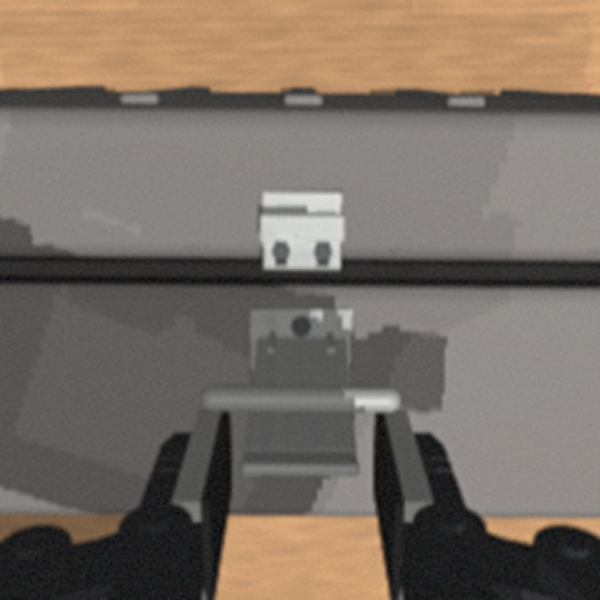

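View pics/side4z.png

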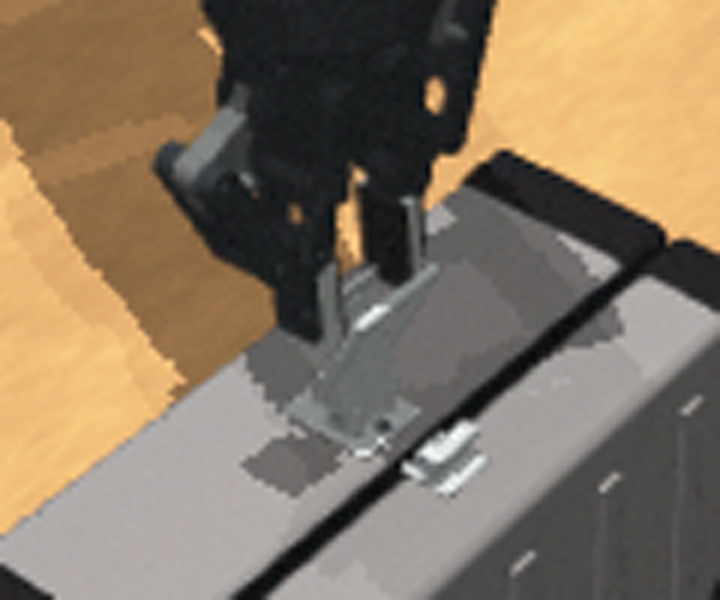

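apply_moves(
  increments=[
    {"x": 0,"y": 0.3,"z": 0.7,"ax": 0,"ay": 0,"az": 0,"grip": 0.62},
    {"x": 0,"y": 0.8,"z": 1.3,"ax": 0,"ay": 0,"az": 0,"grip": 0.62},
    {"x": 0,"y": 1.2,"z": 1.8,"ax": 0,"ay": 0,"az": 0,"grip": 0.62},
    {"x": 0,"y": 1.5,"z": 2.2,"ax": 0,"ay": 0,"az": 0,"grip": 0.62},
    {"x": 0,"y": 1.5,"z": 2.2,"ax": 0,"ay": 0,"az": 0,"grip": 0.62},
  ],
)

```text
time_s: 7.05
eef_pos: [0.5894, -0.1015, 0.2536]
eef_rot: [-0.496, 0.496, -0.504, 0.504]
wrist_force: [-1.0, 0.2, 0.6]
opening: 0.382
```

```bash
python3 look.py 5 wrist side
```

```text
7.15 [ 0.5894 -0.1015  0.254 ] [-0.31 -0.01 -0.22] 0.379174945111106
```

View pics/wrist5z.png

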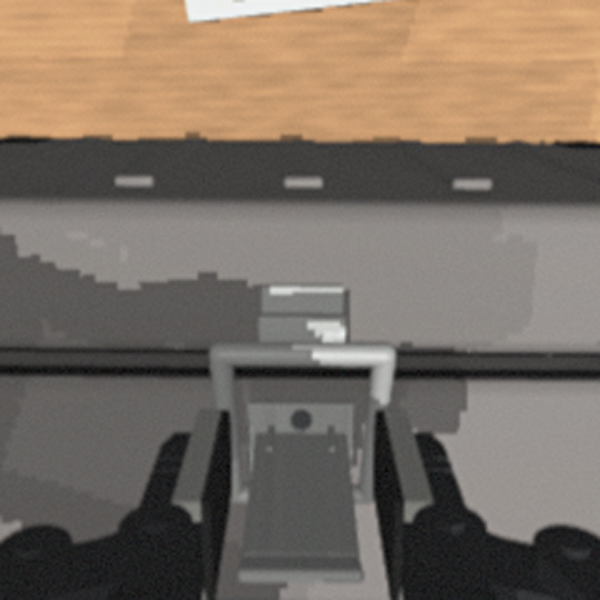

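View pics/side5z.png

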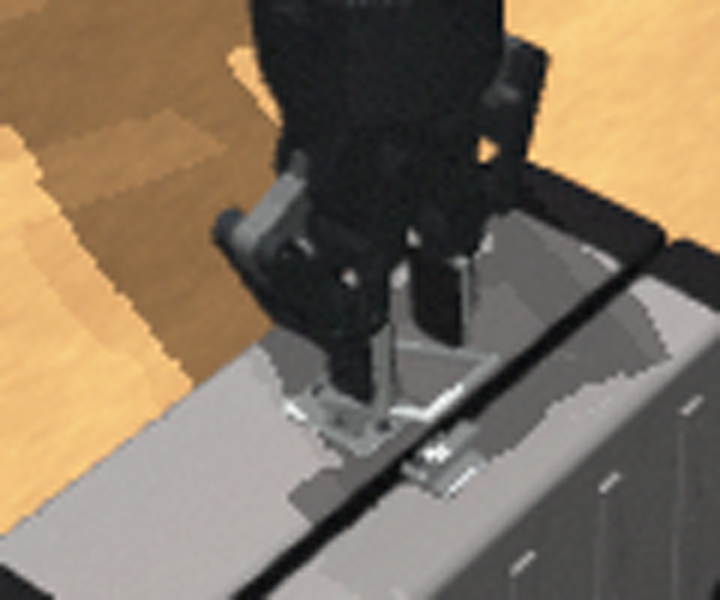

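Run:
```python
from h import *
W=vision.camera_params('wrist');D=vision.camera_params('side')
o,v=ray(W,(320.8,220.8));print('cam',o,v)
for z in [.22,.23,.24,.25]: print(z,onz(W,(320.8,220.8),z))
# side: bar ends near (497,357),(425,412) zoom 6
for uv in [(497,357),(425,412)]:
    p=(uv[0]/6+210,uv[1]/6+140)
    for z in [.22,.23,.24,.25]: print(uv,z,onz(D,p,z))
# finger tip near: (372,408) wrist tip inner corners (228,412)
print([onz(W,(200+228/2.5,80+412/2.5),z) for z in (.22,.225,.23,.235,.24)],[onz(W,(200+376/2.5,80+412/2.5),z) for z in (.22,.225,.23,.235,.24)])
```

```text
cam [ 0.67582046 -0.10221745  0.37238013] [-0.39895924  0.00579209 -0.91695037]
0.22 [ 0.60952084 -0.10125491  0.22      ]
0.23 [ 0.61387177 -0.10131808  0.23      ]
0.24 [ 0.61822271 -0.10138125  0.24      ]
0.25 [ 0.62257365 -0.10144441  0.25      ]
(497, 357) 0.22 [ 0.60686798 -0.07309452  0.22      ]
(497, 357) 0.23 [ 0.61378203 -0.08139908  0.23      ]
(497, 357) 0.24 [ 0.62069608 -0.08970365  0.24      ]
(497, 357) 0.25 [ 0.62761013 -0.09800821  0.25      ]
(425, 412) 0.22 [ 0.60417176 -0.10894855  0.22      ]
(425, 412) 0.23 [ 0.6111335  -0.11661889  0.23      ]
(425, 412) 0.24 [ 0.61809524 -0.12428924  0.24      ]
(425, 412) 0.25 [ 0.62505699 -0.13195958  0.25      ]
[array([ 0.5940202 , -0.08306626,  0.22      ]), array([ 0.59670429, -0.08369466,  0.225     ]), array([ 0.59938838, -0.08432306,  0.23      ]), array([ 0.60207246, -0.08495146,  0.235     ]), array([ 0.60475655, -0.08557987,  0.24      ])] [array([ 0.59340678, -0.11891487,  0.22      ]), array([ 0.596111  , -0.11836698,  0.225     ]), array([ 0.59881521, -0.11781909,  0.23      ]), array([ 0.60151942, -0.11727121,  0.235     ]), array([ 0.60422364, -0.11672332,  0.24      ])]
```

apply_moves(
  increments=[
    {"x": 0,"y": 0.4,"z": 0.2,"ax": 0,"ay": 0,"az": 0,"grip": 0.62},
    {"x": 0,"y": 0.8,"z": 0.3,"ax": 0,"ay": 0,"az": 0,"grip": 0.62},
    {"x": 0,"y": 0.8,"z": 0.3,"ax": 0,"ay": 0,"az": 0,"grip": 0.62},
    {"x": 0,"y": 0.2,"z": 0.3,"ax": 0,"ay": 0,"az": 0,"grip": 0.3},
    {"x": 0,"y": 0.2,"z": 0.6,"ax": 0,"ay": 0,"az": 0,"grip": 0.3},
    {"x": 0,"y": 0.2,"z": 1.05,"ax": 0,"ay": 0,"az": 0,"grip": 0.3},
    {"x": 0,"y": 1.2,"z": 1.05,"ax": 0,"ay": 0,"az": 0,"grip": 0.3},
    {"x": 0,"y": 2.1,"z": 1.05,"ax": 0,"ay": 0,"az": 0,"grip": 0.3},
    {"x": 0,"y": 2.1,"z": 1.05,"ax": 0,"ay": 0,"az": 0,"grip": 0.3},
  ],
)

```text
time_s: 8.28
eef_pos: [0.599, -0.1014, 0.2313]
eef_rot: [0.496, -0.496, 0.505, -0.503]
wrist_force: [-0.3, -0.7, 0.4]
opening: 0.701
```

```bash
python3 look.py 6 wrist side
```

```text
8.375 [ 0.5997 -0.1017  0.2327] [-0.19 -0.53  0.43] 0.7048937922994912
```

View pics/wrist6z.png

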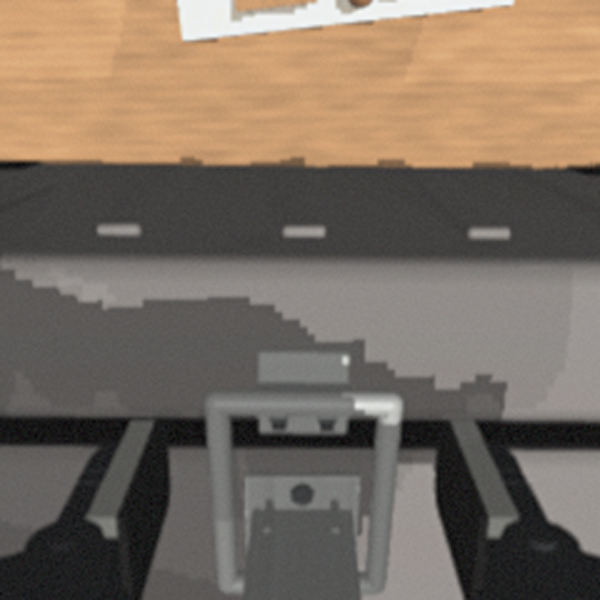

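View pics/side6z.png

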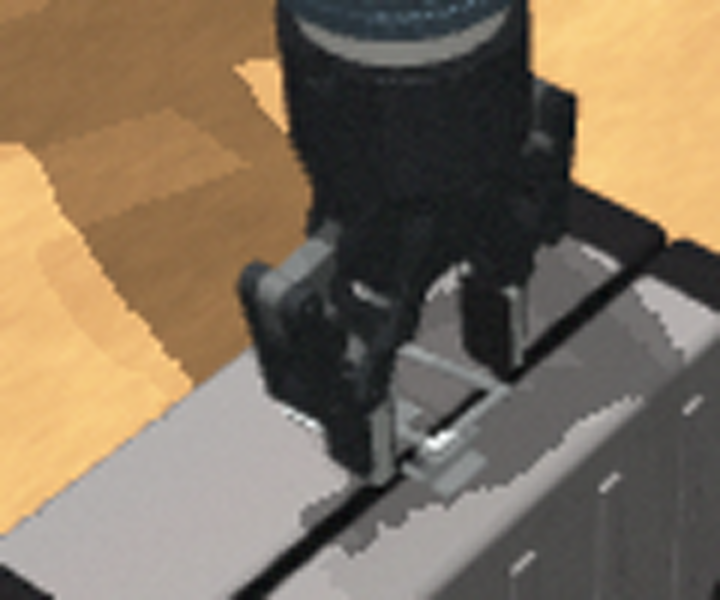

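Run:
```python
from h import *
W=vision.camera_params('wrist')
for z in np.arange(.21,.24,.004):
    p=onz(W,(321.6,240.8),z); print(p.round(4), [round(1000*np.hypot(p[0]-a,z-b),1) for a,b in [(.564,.2124),(.567,.213)]])
for n,uv in [('seam near',(300,420)),('keeper top front edge',(304,352)),('keeper back',(304,432))]:
    print(n,[onz(W,(200+uv[0]/2.5,80+uv[1]/2.5),z).round(4) for z in (.19,.1985,.2045)])
```

```text
[ 0.6127 -0.1017  0.21  ] [np.float64(48.7), np.float64(45.8)]
[ 0.6147 -0.1017  0.214 ] [np.float64(50.8), np.float64(47.8)]
[ 0.6168 -0.1017  0.218 ] [np.float64(53.1), np.float64(50.1)]
[ 0.6189 -0.1018  0.222 ] [np.float64(55.8), np.float64(52.7)]
[ 0.621  -0.1018  0.226 ] [np.float64(58.6), np.float64(55.6)]
[ 0.6231 -0.1018  0.23  ] [np.float64(61.7), np.float64(58.6)]
[ 0.6252 -0.1018  0.234 ] [np.float64(64.9), np.float64(61.9)]
[ 0.6273 -0.1018  0.238 ] [np.float64(68.3), np.float64(65.3)]
seam near [array([ 0.5971, -0.1005,  0.19  ]), array([ 0.6018, -0.1006,  0.1985]), array([ 0.6051, -0.1007,  0.2045])]
keeper top front edge [array([ 0.6161, -0.1018,  0.19  ]), array([ 0.6198, -0.1018,  0.1985]), array([ 0.6224, -0.1019,  0.2045])]
keeper back [array([ 0.5936, -0.1015,  0.19  ]), array([ 0.5984, -0.1015,  0.1985]), array([ 0.6019, -0.1015,  0.2045])]
```

Run:
```python
from h import *
W=vision.camera_params('wrist');o=ctrl.get_obs();R=np.array(W['R'])
c0=-R.T@np.array(W['t'])-o['eef_pos']
print(c0)
for nm,e,rows in [('4',[.5674,-.1012,.2691],[192,206,213,217,269]),('3',[.5128,-.1003,.2721],[14,20,65]),('5',[.5894,-.1015,.254],[285,312,319,345])]:
    P=dict(W);P['t']=-R@(np.array(e)+c0)
    for r in rows: print(nm,r,[onz(P,(321,80+r/2.5),z)[0].round(4) for z in (.19,.192,.2015,.2045)])
im=cv2.imread('pics/wrist4.png')[145:195,295:347];cv2.imwrite('pics/k4.png',cv2.resize(im,None,fx=11,fy=11,interpolation=cv2.INTER_CUBIC))
im=cv2.imread('pics/side4.png')[195:225,270:300];cv2.imwrite('pics/k4s.png',cv2.resize(im,None,fx=16,fy=16,interpolation=cv2.INTER_CUBIC))
```

```text
[ 0.08650659 -0.00071322  0.11825278]
4 192 [np.float64(0.6169), np.float64(0.6172), np.float64(0.619), np.float64(0.6196)]
4 206 [np.float64(0.6129), np.float64(0.6133), np.float64(0.6153), np.float64(0.6159)]
4 213 [np.float64(0.6108), np.float64(0.6113), np.float64(0.6134), np.float64(0.614)]
4 217 [np.float64(0.6097), np.float64(0.6101), np.float64(0.6123), np.float64(0.6129)]
4 269 [np.float64(0.5942), np.float64(0.5948), np.float64(0.5977), np.float64(0.5986)]
3 14 [np.float64(0.609), np.float64(0.6089), np.float64(0.6085), np.float64(0.6083)]
3 20 [np.float64(0.6075), np.float64(0.6075), np.float64(0.6071), np.float64(0.6069)]
3 65 [np.float64(0.5962), np.float64(0.5962), np.float64(0.5964), np.float64(0.5964)]
5 285 [np.float64(0.6163), np.float64(0.6169), np.float64(0.62), np.float64(0.621)]
5 312 [np.float64(0.6084), np.float64(0.6092), np.float64(0.6127), np.float64(0.6138)]
5 319 [np.float64(0.6064), np.float64(0.6071), np.float64(0.6108), np.float64(0.6119)]
5 345 [np.float64(0.5986), np.float64(0.5994), np.float64(0.6035), np.float64(0.6047)]
```

View pics/k4.png

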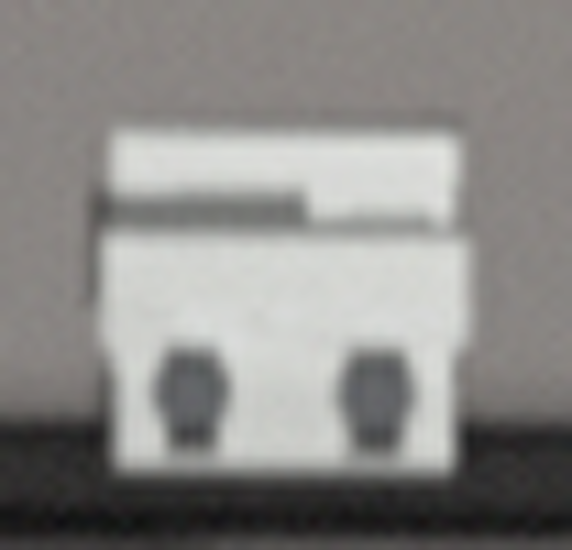

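View pics/k4s.png

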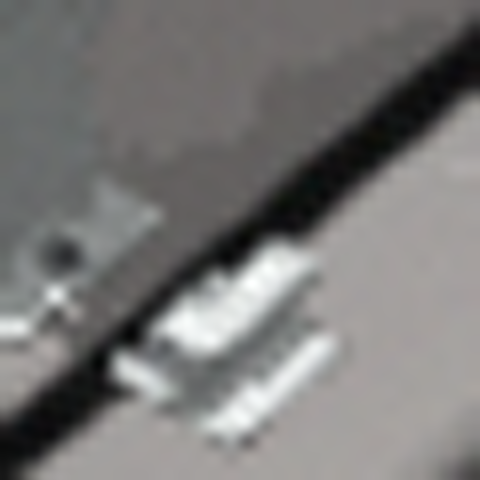

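apply_moves(
  increments=[
    {"x": 0,"y": 0,"z": 0,"ax": 0,"ay": 0,"az": 0,"grip": 0.5},
    {"x": 0,"y": 0,"z": 0,"ax": 0,"ay": 0,"az": 0,"grip": 0.6},
    {"x": 0,"y": 0,"z": 0,"ax": 0,"ay": 0,"az": 0,"grip": 0.7},
    {"x": 0,"y": 0,"z": 0,"ax": 0,"ay": 0,"az": 0,"grip": 0.7},
  ],
)

```text
time_s: 8.88
eef_pos: [0.6, -0.1016, 0.2331]
eef_rot: [-0.496, 0.496, -0.504, 0.504]
wrist_force: [0.1, 1.6, 3.2]
opening: 0.435
```

```bash
python3 look.py 7 wrist side
```

```text
8.975 [ 0.6    -0.1016  0.2331] [0.87 1.56 3.91] 0.43607805175585235
```

View pics/wrist7z.png

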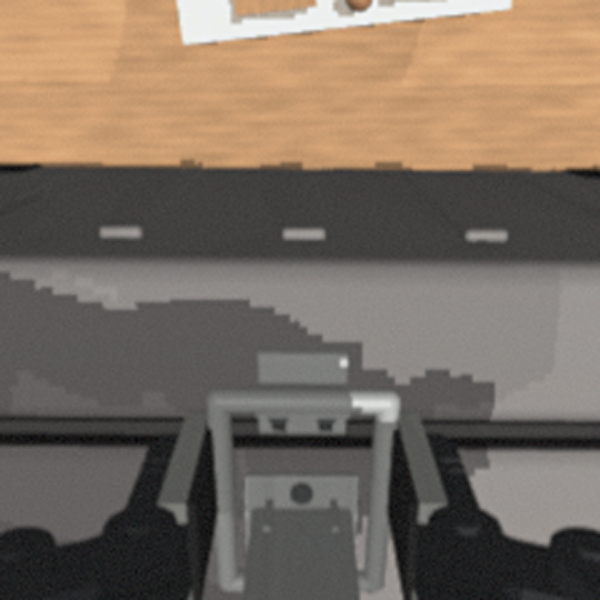

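View pics/side7z.png

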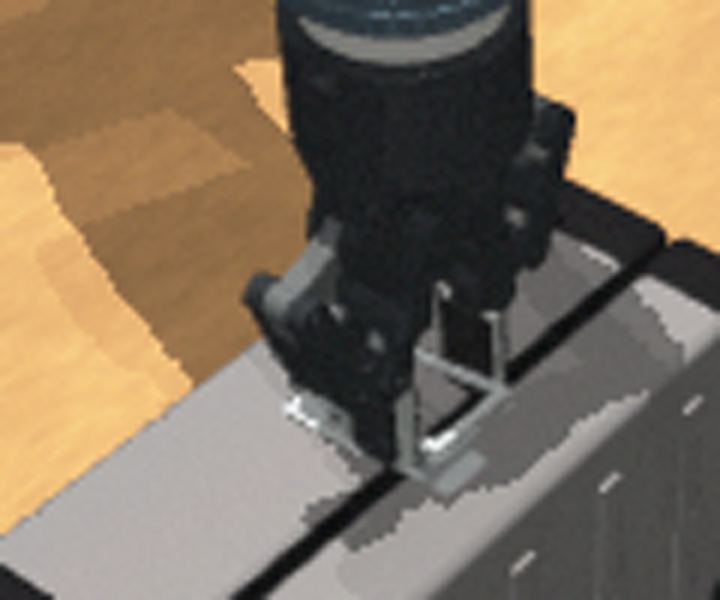

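apply_moves(
  increments=[
    {"x": 0,"y": 0.2,"z": 0.15,"ax": -0.05,"ay": 0,"az": 0,"grip": 0.7},
    {"x": 0,"y": 0.35,"z": 0.3,"ax": -0.1,"ay": 0,"az": 0,"grip": 0.7},
    {"x": 0,"y": 0.5,"z": 0.4,"ax": -0.15,"ay": 0,"az": 0,"grip": 0.7},
    {"x": 0,"y": 0.7,"z": 0.46,"ax": -0.2,"ay": 0,"az": 0,"grip": 0.7},
    {"x": 0,"y": 0.7,"z": 0.46,"ax": -0.2,"ay": 0,"az": 0,"grip": 0.7},
  ],
)

```text
time_s: 9.6
eef_pos: [0.6047, -0.1016, 0.2256]
eef_rot: [0.444, -0.543, 0.552, -0.451]
wrist_force: [0.4, 1.1, 3.5]
opening: 0.436
```

```bash
python3 look.py 8 wrist side; python3 -c "
from h import *
W=vision.camera_params('wrist')
print(W['R'],W['t'])"
```

```text
9.7 [ 0.6047 -0.1016  0.226 ] [0.02 0.4  2.05] 0.43643534877317236
[[-1.69061835e-02 -9.99857061e-01 -1.95401177e-04]
 [-8.61150923e-01  1.44615508e-02  5.08143633e-01]
 [-5.08068174e-01  8.75903940e-03 -8.61272320e-01]] [-0.09055344  0.4499149   0.6431109 ]
```

View pics/wrist8z.png

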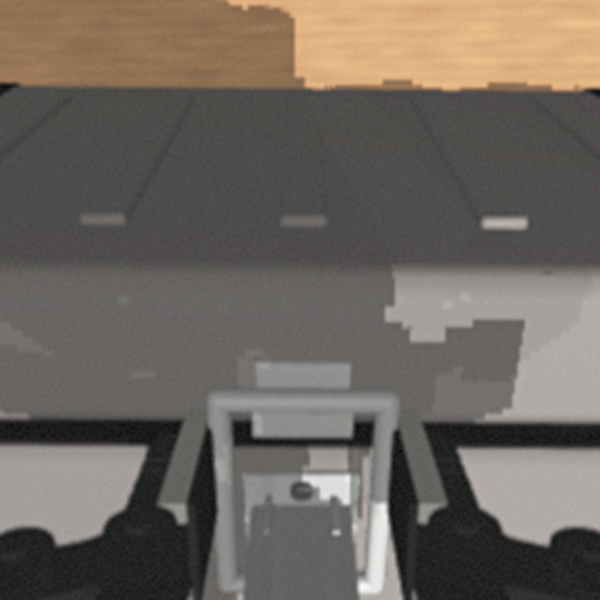

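View pics/side8z.png

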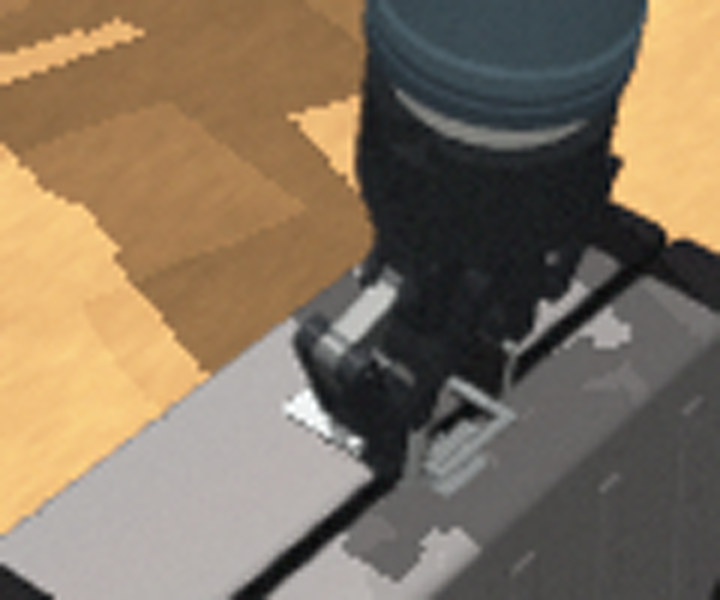

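Run:
```python
from h import *
W=vision.camera_params('wrist')
for r in (363,392,402,412,437): print(r,[onz(W,(321.6,80+r/2.5),z)[0].round(4) for z in (.19,.192,.2045,.207,.209,.211)])
im=cv2.imread('pics/wrist8.png')[215:265,275:367];cv2.imwrite('pics/k8.png',cv2.resize(im,None,fx=8,fy=8,interpolation=cv2.INTER_CUBIC))
im=cv2.imread('pics/side8.png')[195:227,270:302];cv2.imwrite('pics/k8s.png',cv2.resize(im,None,fx=16,fy=16,interpolation=cv2.INTER_CUBIC))
```

```text
363 [np.float64(0.6151), np.float64(0.6165), np.float64(0.6255), np.float64(0.6273), np.float64(0.6288), np.float64(0.6302)]
392 [np.float64(0.6065), np.float64(0.608), np.float64(0.6179), np.float64(0.6198), np.float64(0.6214), np.float64(0.623)]
402 [np.float64(0.6034), np.float64(0.605), np.float64(0.6151), np.float64(0.6171), np.float64(0.6188), np.float64(0.6204)]
412 [np.float64(0.6003), np.float64(0.6019), np.float64(0.6123), np.float64(0.6144), np.float64(0.6161), np.float64(0.6177)]
437 [np.float64(0.5922), np.float64(0.594), np.float64(0.6051), np.float64(0.6073), np.float64(0.6091), np.float64(0.6109)]
```

View pics/k8.png

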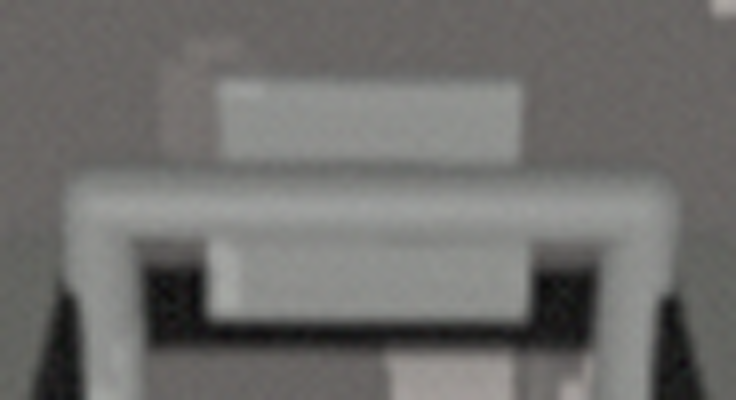

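View pics/k8s.png

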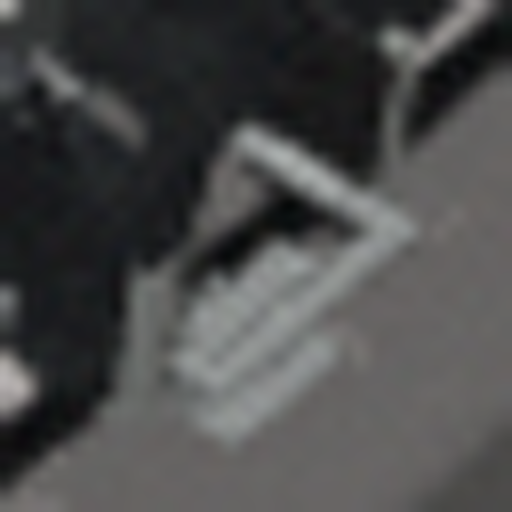

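apply_moves(
  increments=[
    {"x": 0,"y": 0.17,"z": 0.12,"ax": -0.05,"ay": 0,"az": 0,"grip": 0.7},
    {"x": 0,"y": 0.35,"z": 0.23,"ax": -0.1,"ay": 0,"az": 0,"grip": 0.7},
    {"x": 0,"y": 0.52,"z": 0.35,"ax": -0.15,"ay": 0,"az": 0,"grip": 0.7},
    {"x": 0,"y": 0.69,"z": 0.46,"ax": -0.2,"ay": 0,"az": 0,"grip": 0.7},
    {"x": 0,"y": 0.69,"z": 0.46,"ax": -0.2,"ay": 0,"az": 0,"grip": 0.7},
  ],
)

```text
time_s: 10.32
eef_pos: [0.6072, -0.1016, 0.2179]
eef_rot: [0.388, -0.584, 0.594, -0.394]
wrist_force: [-3.3, 1.5, 2.8]
opening: 0.434
```

```bash
python3 look.py 9 wrist side;  python3 - <<'E'
from h import *
W=vision.camera_params('wrist')
for r in (363,392,402,412,437): print(r,[onz(W,(321.6,80+r/2.5),z)[0].round(4) for z in (.19,.192,.1985,.2015,.2045)])
im=cv2.imread('pics/wrist9.png')[215:265,275:367];cv2.imwrite('pics/k9.png',cv2.resize(im,None,fx=8,fy=8,interpolation=cv2.INTER_CUBIC))
im=cv2.imread('pics/side9.png')[195:227,270:302];cv2.imwrite('pics/k9s.png',cv2.resize(im,None,fx=16,fy=16,interpolation=cv2.INTER_CUBIC))
E
```

```text
10.425 [ 0.6072 -0.1017  0.2183] [-3.67  1.13  1.47] 0.4394600695071139
363 [np.float64(0.6196), np.float64(0.6217), np.float64(0.6288), np.float64(0.632), np.float64(0.6353)]
392 [np.float64(0.6099), np.float64(0.6123), np.float64(0.6199), np.float64(0.6234), np.float64(0.627)]
402 [np.float64(0.6064), np.float64(0.6088), np.float64(0.6167), np.float64(0.6203), np.float64(0.6239)]
412 [np.float64(0.6028), np.float64(0.6053), np.float64(0.6134), np.float64(0.6171), np.float64(0.6208)]
437 [np.float64(0.5932), np.float64(0.5959), np.float64(0.6046), np.float64(0.6086), np.float64(0.6126)]
```

View pics/k9.png

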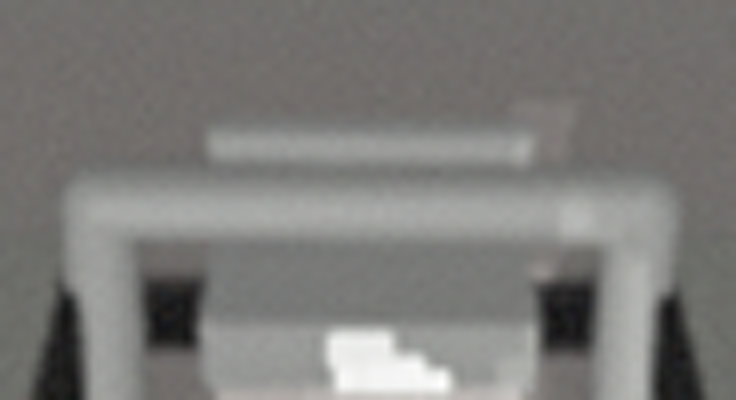

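View pics/k9s.png

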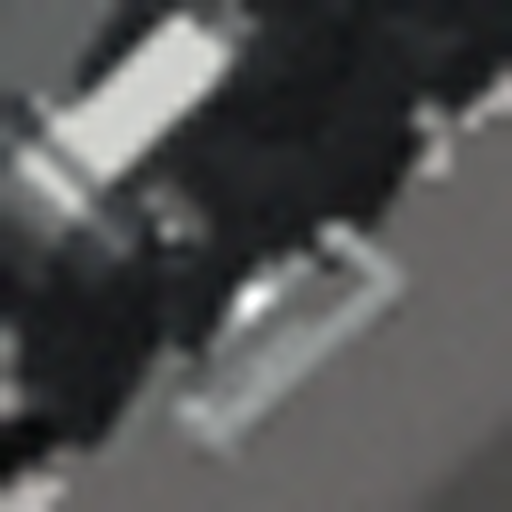

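apply_moves(
  increments=[
    {"x": 0,"y": 0.09,"z": 0.04,"ax": 0,"ay": 0,"az": 0,"grip": 0.7},
    {"x": 0,"y": 0.18,"z": 0.08,"ax": 0,"ay": 0,"az": 0,"grip": 0.7},
    {"x": 0,"y": 0.18,"z": 0.08,"ax": 0,"ay": 0,"az": 0,"grip": 0.7},
  ],
)

```text
time_s: 10.8
eef_pos: [0.607, -0.1017, 0.2175]
eef_rot: [0.388, -0.584, 0.594, -0.395]
wrist_force: [-4.6, 1.3, 6.0]
opening: 0.436
```

apply_moves(
  increments=[
    {"x": 0,"y": 0.04,"z": -0.09,"ax": 0,"ay": 0,"az": 0,"grip": 0.7},
    {"x": 0,"y": 0.08,"z": -0.18,"ax": 0,"ay": 0,"az": 0,"grip": 0.7},
    {"x": 0,"y": 0.08,"z": -0.18,"ax": 0,"ay": 0,"az": 0,"grip": 0.7},
  ],
)

```text
time_s: 11.18
eef_pos: [0.6054, -0.1016, 0.2179]
eef_rot: [0.389, -0.584, 0.593, -0.395]
wrist_force: [1.8, 1.7, 4.1]
opening: 0.438
```

```bash
python3 look.py 10 wrist side;  python3 - <<'E'
from h import *
im=cv2.imread('pics/wrist10.png')[215:265,275:367];cv2.imwrite('pics/k10.png',cv2.resize(im,None,fx=8,fy=8,interpolation=cv2.INTER_CUBIC))
im=cv2.imread('pics/side10.png')[195:227,270:302];cv2.imwrite('pics/k10s.png',cv2.resize(im,None,fx=16,fy=16,interpolation=cv2.INTER_CUBIC))
E
```

```text
11.275 [ 0.6053 -0.1016  0.2177] [2.02 1.96 3.91] 0.43754094827639517
```

View pics/k10.png

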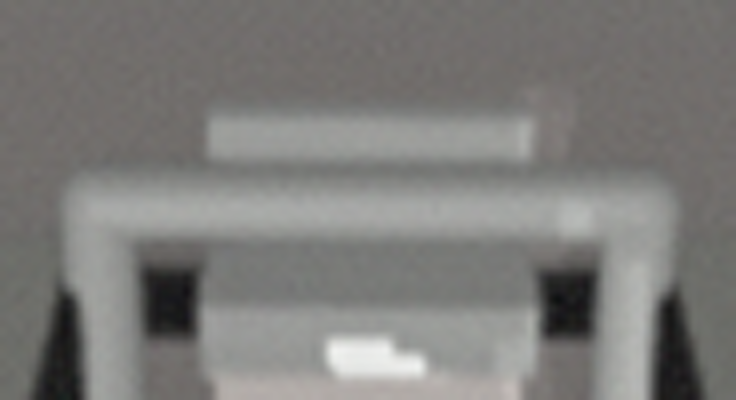

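View pics/wrist10z.png

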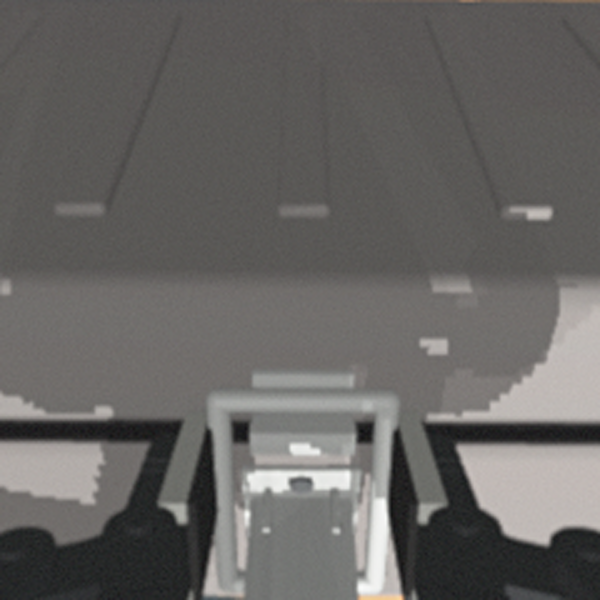

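View pics/k10s.png

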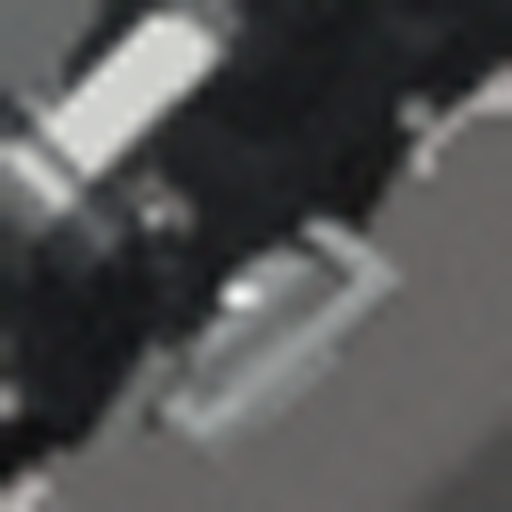

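apply_moves(
  increments=[
    {"x": 0,"y": 0.07,"z": 0.05,"ax": 0,"ay": 0,"az": 0,"grip": 0.7},
    {"x": 0,"y": 0.14,"z": 0.08,"ax": 0,"ay": 0,"az": 0,"grip": 0.7},
    {"x": 0,"y": 0.14,"z": 0.08,"ax": 0,"ay": 0,"az": 0,"grip": 0.7},
  ],
)

```text
time_s: 11.65
eef_pos: [0.6051, -0.1016, 0.217]
eef_rot: [0.388, -0.584, 0.594, -0.395]
wrist_force: [1.0, 1.0, 8.5]
opening: 0.436
```

apply_moves(
  increments=[
    {"x": 0,"y": 0,"z": 0,"ax": 0,"ay": 0,"az": 0,"grip": 0.4},
    {"x": 0,"y": 0,"z": 0,"ax": 0,"ay": 0,"az": 0,"grip": 0.4},
    {"x": 0,"y": -0.2,"z": -0.2,"ax": 0.1,"ay": 0,"az": 0,"grip": 0.4},
    {"x": 0,"y": -0.36,"z": -0.39,"ax": 0.2,"ay": 0,"az": 0,"grip": 0.4},
    {"x": 0,"y": -0.36,"z": -0.39,"ax": 0.2,"ay": 0,"az": 0,"grip": 0.4},
  ],
)

```text
time_s: 12.28
eef_pos: [0.6021, -0.1017, 0.2223]
eef_rot: [0.444, -0.542, 0.552, -0.452]
wrist_force: [0.3, 0.3, 0.6]
opening: 0.599
```

```bash
python3 look.py 11 wrist side;  python3 - <<'E'
from h import *
W=vision.camera_params('wrist');print(W['t'])
im=cv2.imread('pics/wrist11.png')[205:275,275:367];cv2.imwrite('pics/k11.png',cv2.resize(im,None,fx=8,fy=8,interpolation=cv2.INTER_CUBIC))
im=cv2.imread('pics/side11.png')[195:227,270:302];cv2.imwrite('pics/k11s.png',cv2.resize(im,None,fx=16,fy=16,interpolation=cv2.INTER_CUBIC))
E
```

```text
12.375 [ 0.6027 -0.1017  0.2217] [ 0.7   0.2  -0.13] 0.5997566915898365
[-0.09041873  0.44981559  0.63899526]
```

View pics/k11.png

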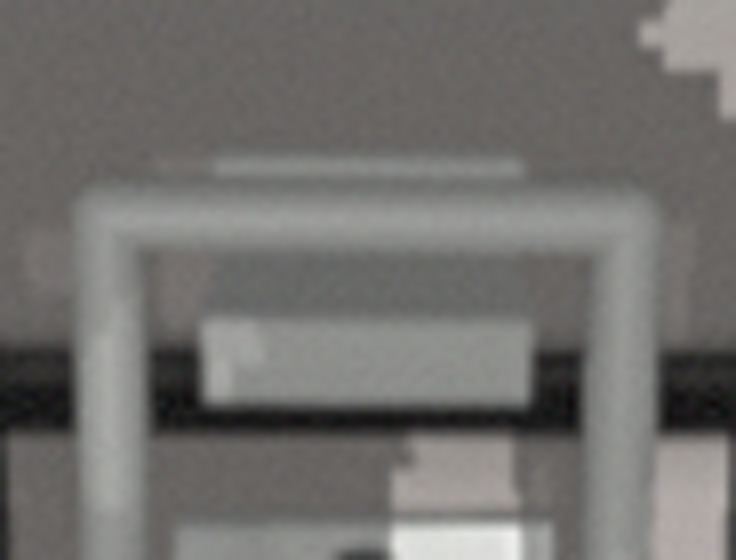

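View pics/wrist11z.png

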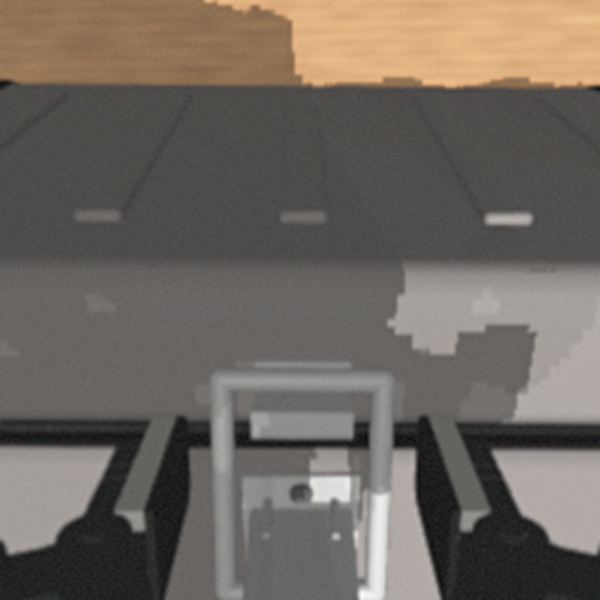

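View pics/k11s.png

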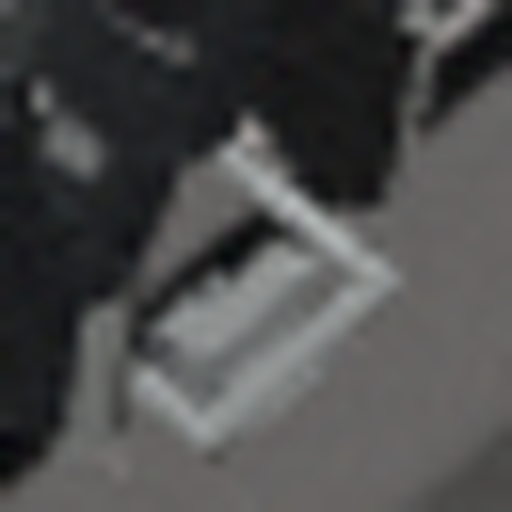

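Run:
```python
from h import *
W=vision.camera_params('wrist')
for n,r in [('bar c',205+220/8),('bar in',205+250/8),('bar out',205+190/8),('lip edge',205+320/8),('lip back',205+407/8),('plate edge',205+155/8)]:
    print(n,[(z,onz(W,(321.6,r),z)[0].round(4)) for z in (.19,.192,.194,.1965,.1985,.2015,.2045)])
```

```text
bar c [(0.19, np.float64(0.611)), (0.192, np.float64(0.6125)), (0.194, np.float64(0.6141)), (0.1965, np.float64(0.616)), (0.1985, np.float64(0.6175)), (0.2015, np.float64(0.6198)), (0.2045, np.float64(0.6221))]
bar in [(0.19, np.float64(0.6083)), (0.192, np.float64(0.6098)), (0.194, np.float64(0.6114)), (0.1965, np.float64(0.6134)), (0.1985, np.float64(0.6149)), (0.2015, np.float64(0.6173)), (0.2045, np.float64(0.6196))]
bar out [(0.19, np.float64(0.6137)), (0.192, np.float64(0.6152)), (0.194, np.float64(0.6167)), (0.1965, np.float64(0.6185)), (0.1985, np.float64(0.62)), (0.2015, np.float64(0.6222)), (0.2045, np.float64(0.6245))]
lip edge [(0.19, np.float64(0.6017)), (0.192, np.float64(0.6034)), (0.194, np.float64(0.605)), (0.1965, np.float64(0.6071)), (0.1985, np.float64(0.6088)), (0.2015, np.float64(0.6113)), (0.2045, np.float64(0.6138))]
lip back [(0.19, np.float64(0.5931)), (0.192, np.float64(0.5949)), (0.194, np.float64(0.5967)), (0.1965, np.float64(0.599)), (0.1985, np.float64(0.6008)), (0.2015, np.float64(0.6035)), (0.2045, np.float64(0.6062))]
plate edge [(0.19, np.float64(0.6168)), (0.192, np.float64(0.6182)), (0.194, np.float64(0.6197)), (0.1965, np.float64(0.6215)), (0.1985, np.float64(0.6229)), (0.2015, np.float64(0.6251)), (0.2045, np.float64(0.6272))]
```

apply_moves(
  increments=[
    {"x": 0,"y": 0,"z": 0,"ax": 0,"ay": 0,"az": 0,"grip": 0.55},
    {"x": 0,"y": 0,"z": 0,"ax": 0,"ay": 0,"az": 0,"grip": 0.65},
    {"x": 0,"y": 0,"z": 0,"ax": 0,"ay": 0,"az": 0,"grip": 0.7},
    {"x": 0,"y": 0,"z": 0,"ax": 0,"ay": 0,"az": 0,"grip": 0.7},
    {"x": 0,"y": 0,"z": 0,"ax": 0,"ay": 0,"az": 0,"grip": 0.7},
  ],
)

```text
time_s: 13.0
eef_pos: [0.6029, -0.1016, 0.2216]
eef_rot: [0.444, -0.543, 0.552, -0.452]
wrist_force: [0.5, 1.0, 0.5]
opening: 0.43
```

apply_moves(
  increments=[
    {"x": 0,"y": 0,"z": -0.1,"ax": 0,"ay": 0,"az": 0,"grip": 0.7},
    {"x": 0,"y": 0,"z": -0.2,"ax": 0,"ay": 0,"az": 0,"grip": 0.7},
    {"x": 0,"y": 0,"z": -0.3,"ax": 0,"ay": 0,"az": 0,"grip": 0.7},
    {"x": 0,"y": 0,"z": -0.3,"ax": 0,"ay": 0,"az": 0,"grip": 0.7},
  ],
)

```text
time_s: 13.5
eef_pos: [0.5999, -0.1015, 0.2218]
eef_rot: [0.444, -0.543, 0.552, -0.452]
wrist_force: [4.3, 1.8, -4.2]
opening: 0.434
```

apply_moves(
  increments=[
    {"x": 0,"y": 0.08,"z": -0.07,"ax": 0,"ay": 0,"az": 0,"grip": 0.7},
    {"x": 0,"y": 0.08,"z": -0.14,"ax": 0,"ay": 0,"az": 0,"grip": 0.7},
    {"x": 0,"y": 0.08,"z": -0.14,"ax": 0,"ay": 0,"az": 0,"grip": 0.7},
  ],
)

```text
time_s: 13.88
eef_pos: [0.5983, -0.1015, 0.2212]
eef_rot: [0.444, -0.543, 0.552, -0.452]
wrist_force: [3.6, 1.6, -5.1]
opening: 0.438
```

```bash
python3 look.py 12 wrist side;  python3 - <<'E'
from h import *
W=vision.camera_params('wrist')
im=cv2.imread('pics/wrist12.png')[205:275,275:367];cv2.imwrite('pics/k12.png',cv2.resize(im,None,fx=8,fy=8,interpolation=cv2.INTER_CUBIC))
im=cv2.imread('pics/side12.png')[195:227,270:302];cv2.imwrite('pics/k12s.png',cv2.resize(im,None,fx=16,fy=16,interpolation=cv2.INTER_CUBIC))
E
```

```text
13.975 [ 0.5983 -0.1015  0.2212] [ 3.75  0.47 -3.87] 0.4299413573555375
```

View pics/k12.png

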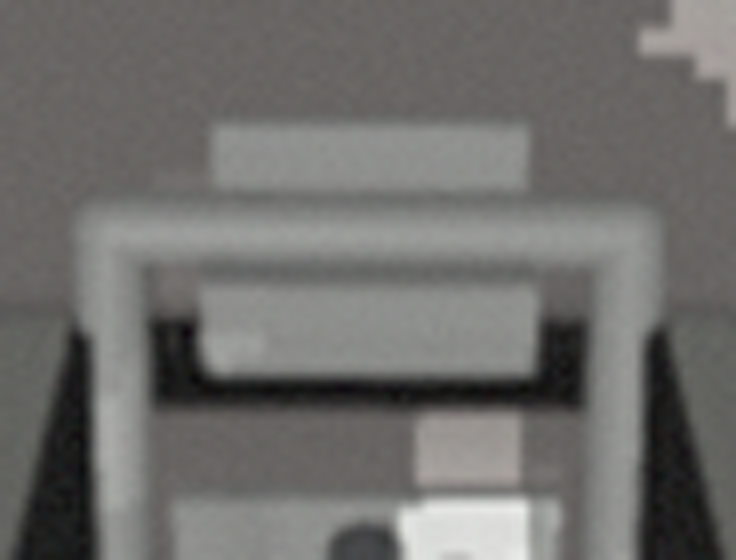

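View pics/k12s.png

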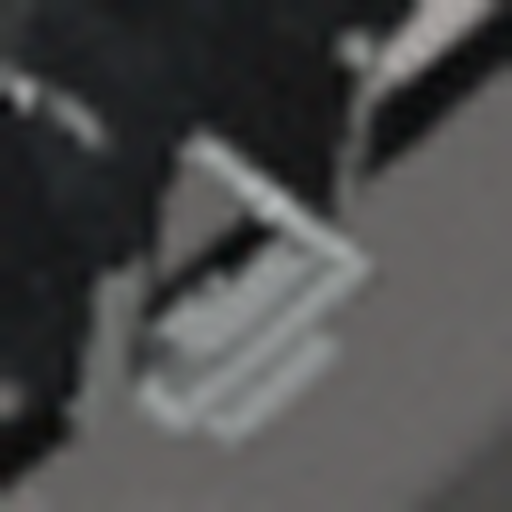

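Run:
```python
from h import *
W=vision.camera_params('wrist')
for n,r in [('bar c',205+234/8),('bar in',205+264/8),('bar out',205+203/8),('lip edge',205+284/8),('plate edge',205+122/8)]:
    print(n,[(z,onz(W,(321.6,r),z)[0].round(4)) for z in (.19,.192,.194,.1965,.1985,.2015,.2045)])
for c in (1,):
    pass
im=cv2.imread('pics/wrist12.png')[80:320,200:440]
cv2.imwrite('pics/w12.png',cv2.resize(im,None,fx=2.5,fy=2.5,interpolation=cv2.INTER_CUBIC))
```

```text
bar c [(0.19, np.float64(0.6058)), (0.192, np.float64(0.6073)), (0.194, np.float64(0.6089)), (0.1965, np.float64(0.6108)), (0.1985, np.float64(0.6123)), (0.2015, np.float64(0.6147)), (0.2045, np.float64(0.617))]
bar in [(0.19, np.float64(0.603)), (0.192, np.float64(0.6046)), (0.194, np.float64(0.6062)), (0.1965, np.float64(0.6082)), (0.1985, np.float64(0.6098)), (0.2015, np.float64(0.6122)), (0.2045, np.float64(0.6145))]
bar out [(0.19, np.float64(0.6086)), (0.192, np.float64(0.6101)), (0.194, np.float64(0.6116)), (0.1965, np.float64(0.6135)), (0.1985, np.float64(0.615)), (0.2015, np.float64(0.6172)), (0.2045, np.float64(0.6195))]
lip edge [(0.19, np.float64(0.6012)), (0.192, np.float64(0.6028)), (0.194, np.float64(0.6044)), (0.1965, np.float64(0.6064)), (0.1985, np.float64(0.608)), (0.2015, np.float64(0.6105)), (0.2045, np.float64(0.6129))]
plate edge [(0.19, np.float64(0.6156)), (0.192, np.float64(0.617)), (0.194, np.float64(0.6184)), (0.1965, np.float64(0.6202)), (0.1985, np.float64(0.6216)), (0.2015, np.float64(0.6236)), (0.2045, np.float64(0.6257))]
```

View pics/w12.png

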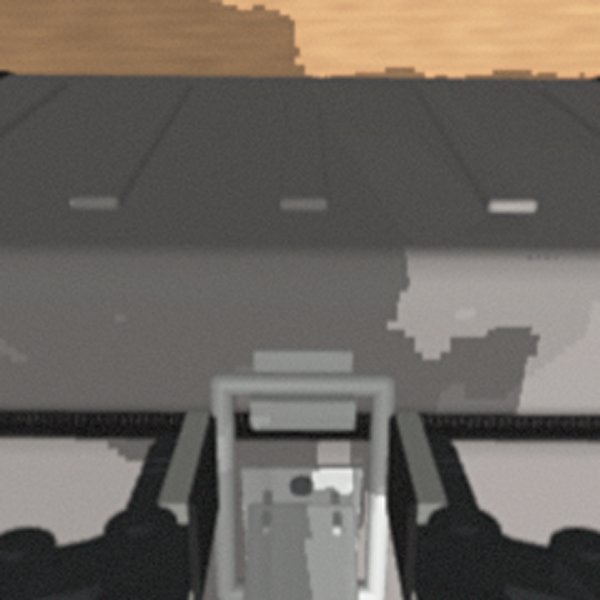

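View pics/side12z.png

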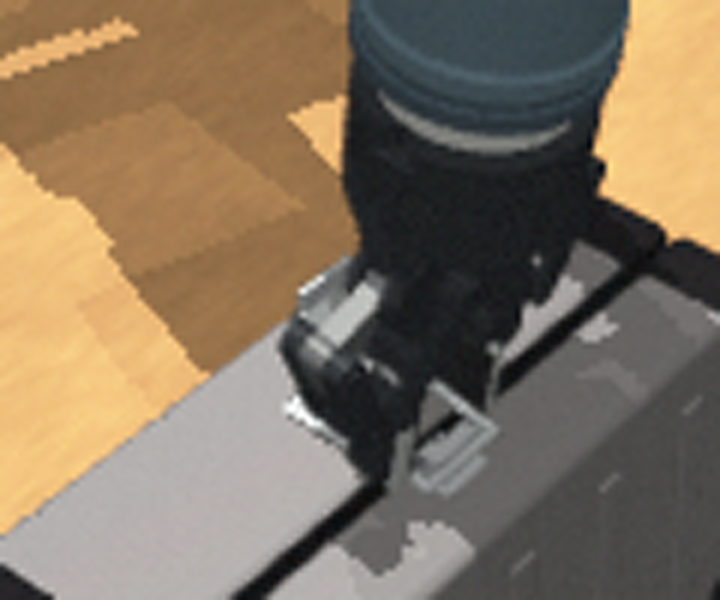

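apply_moves(
  increments=[
    {"x": 0,"y": 0.08,"z": -0.07,"ax": 0,"ay": 0,"az": 0,"grip": 0.7},
    {"x": 0,"y": 0.08,"z": -0.14,"ax": 0,"ay": 0,"az": 0,"grip": 0.7},
    {"x": 0,"y": 0.08,"z": -0.14,"ax": 0,"ay": 0,"az": 0,"grip": 0.7},
  ],
)

```text
time_s: 14.35
eef_pos: [0.597, -0.1015, 0.2205]
eef_rot: [0.444, -0.542, 0.552, -0.452]
wrist_force: [5.2, 2.0, -4.6]
opening: 0.436
```

apply_moves(
  increments=[
    {"x": 0,"y": 0.04,"z": -0.07,"ax": 0,"ay": 0,"az": 0,"grip": 0.7},
    {"x": 0,"y": 0.07,"z": -0.13,"ax": 0,"ay": 0,"az": 0,"grip": 0.7},
    {"x": 0,"y": 0.07,"z": -0.13,"ax": 0,"ay": 0,"az": 0,"grip": 0.7},
  ],
)

```text
time_s: 14.72
eef_pos: [0.5962, -0.1014, 0.2201]
eef_rot: [0.445, -0.542, 0.551, -0.452]
wrist_force: [6.9, 1.0, -4.4]
opening: 0.434
```

```bash
python3 look.py 13 wrist;  python3 - <<'E'
from h import *
W=vision.camera_params('wrist')
im=cv2.imread('pics/wrist13.png')[205:275,275:367];cv2.imwrite('pics/k13.png',cv2.resize(im,None,fx=8,fy=8,interpolation=cv2.INTER_CUBIC))
E
```

```text
14.775 [ 0.5963 -0.1014  0.2202] [ 7.21  1.08 -4.65] 0.43543748870735105
```

View pics/k13.png

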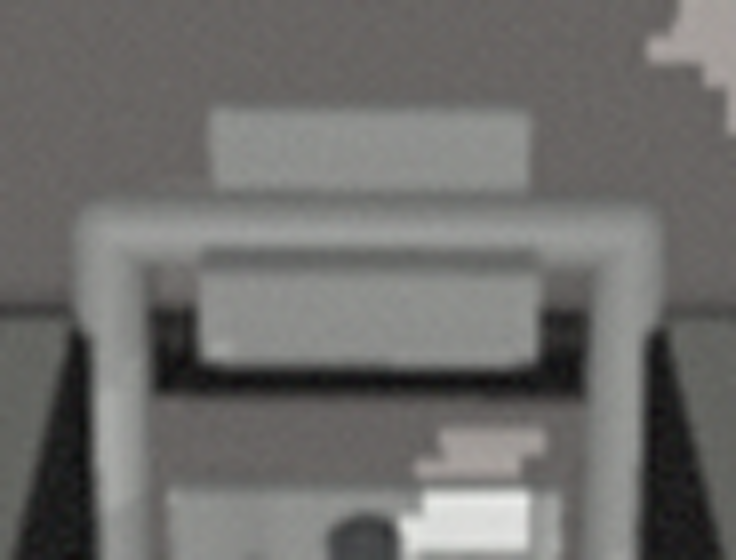

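apply_moves(
  increments=[
    {"x": 0,"y": 0.03,"z": -0.08,"ax": 0,"ay": 0,"az": 0,"grip": 0.7},
    {"x": 0,"y": 0.06,"z": -0.16,"ax": 0,"ay": 0,"az": 0,"grip": 0.7},
    {"x": 0,"y": 0.06,"z": -0.16,"ax": 0,"ay": 0,"az": 0,"grip": 0.7},
  ],
)

```text
time_s: 15.15
eef_pos: [0.5959, -0.1014, 0.2201]
eef_rot: [0.446, -0.541, 0.55, -0.453]
wrist_force: [9.0, 1.0, -4.6]
opening: 0.436
```

apply_moves(
  increments=[
    {"x": 0,"y": 0.03,"z": -0.16,"ax": 0,"ay": 0,"az": 0,"grip": 0.7},
    {"x": 0,"y": 0.06,"z": -0.2,"ax": 0,"ay": 0,"az": 0,"grip": 0.7},
    {"x": 0,"y": 0.06,"z": -0.2,"ax": 0,"ay": 0,"az": 0,"grip": 0.7},
    {"x": 0,"y": 0.06,"z": -0.2,"ax": 0,"ay": 0,"az": 0,"grip": 0.7},
  ],
)

```text
time_s: 15.65
eef_pos: [0.5956, -0.1014, 0.2201]
eef_rot: [0.447, -0.54, 0.549, -0.455]
wrist_force: [11.4, 0.4, -6.3]
opening: 0.431
```

```bash
python3 look.py 14 wrist side;  python3 - <<'E'
from h import *
W=vision.camera_params('wrist')
im=cv2.imread('pics/wrist14.png')[205:275,275:367];cv2.imwrite('pics/k14.png',cv2.resize(im,None,fx=8,fy=8,interpolation=cv2.INTER_CUBIC))
print(ctrl.get_obs()['eef_rot'])
E
```

```text
15.75 [ 0.5956 -0.1014  0.2201] [10.8   1.13 -6.34] 0.43453939550806314
[ 0.44700953 -0.54021477  0.54914744 -0.45473902]
```

View pics/k14.png

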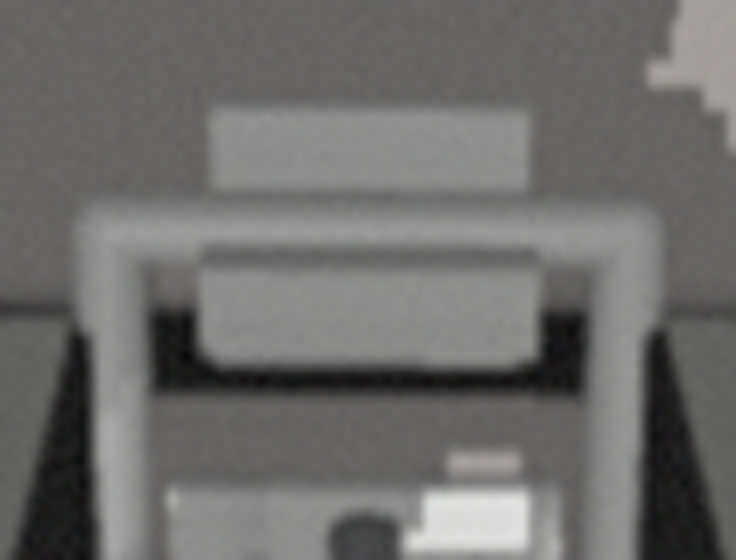

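View pics/wrist14z.png

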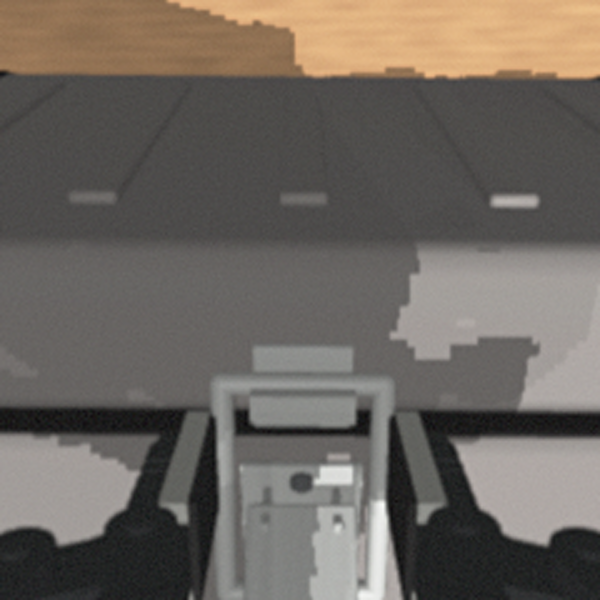

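apply_moves(
  increments=[
    {"x": 0,"y": 0,"z": -0.05,"ax": 0,"ay": 0,"az": 0,"grip": 0.7},
    {"x": 0,"y": 0,"z": 0,"ax": 0,"ay": 0,"az": 0,"grip": 0.35},
    {"x": 0,"y": 0,"z": 0,"ax": 0,"ay": 0,"az": 0,"grip": 0.35},
    {"x": 0,"y": 0,"z": 0,"ax": 0,"ay": 0,"az": 0,"grip": 0.35},
    {"x": 0,"y": -2,"z": 0,"ax": 0.05,"ay": 0,"az": 0,"grip": 0.35},
    {"x": 0,"y": -4,"z": 0,"ax": 0.1,"ay": 0,"az": 0,"grip": 0.35},
    {"x": 0,"y": -6,"z": 0,"ax": 0.19,"ay": 0,"az": 0,"grip": 0.6},
    {"x": 0,"y": -6,"z": 0,"ax": 0.19,"ay": 0,"az": 0,"grip": 1},
    {"x": 0,"y": -6,"z": 0,"ax": 0.19,"ay": 0,"az": 0,"grip": 1},
    {"x": 0,"y": -6,"z": 0,"ax": 0.19,"ay": 0,"az": 0,"grip": 1},
  ],
)

```text
time_s: 17.0
eef_pos: [0.6064, -0.1015, 0.2776]
eef_rot: [0.496, -0.496, 0.504, -0.504]
wrist_force: [0.3, -0.1, -0.2]
opening: 0.001
```

```bash
sed -i "s/'side':(210,140,120,100)/'side':(230,160,80,60)/" look.py; python3 look.py 15 wrist side; python3 -c "
from h import *
print(ctrl.get_obs()['eef_rot'])
for c in ['wrist','side']:
  for q in ['lever_pad','loop_bar','lever_plate']:
    r=pinpoint(c,q); print(c,q,[(np.round(a['xy'],1),round(a['p'],2)) for a in r[:2]])
W=vision.camera_params('wrist');print(W['t'])"
```

```text
17.1 [ 0.6066 -0.1015  0.2778] [ 0.44  1.45 -0.47] -0.00102004557032902
[ 0.4958281  -0.4958201   0.50426302 -0.50401957]
wrist lever_pad [(array([319.1, 308.6]), 0.5)]
wrist loop_bar [(array([323.9, 216.7]), 0.77)]
wrist lever_plate []
side lever_pad [(array([201.5, 322.8]), 0.68), (array([262.6, 193.8]), 0.61)]
side loop_bar [(array([285.4, 215.2]), 0.61)]
side lever_plate [(array([271.7, 206.4]), 0.83)]
[-0.09050462  0.52676125  0.60252248]
```

View pics/wrist15z.png

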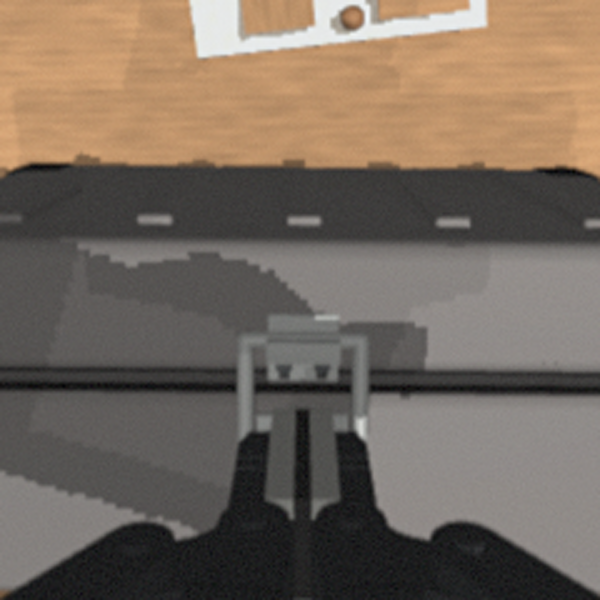

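View pics/side15z.png

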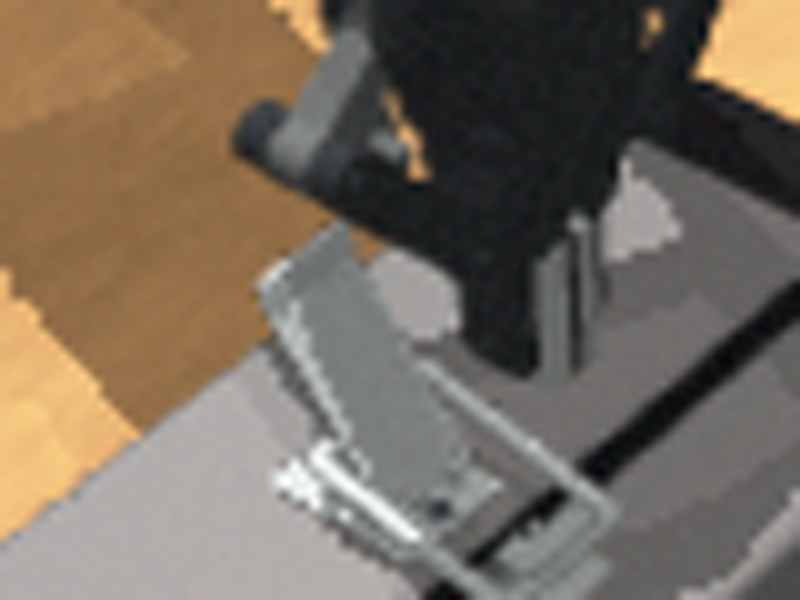

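Run:
```python
from h import *
D=vision.camera_params('side')
o,v=ray(D,(260.5,185.3)); s=(-.0995-o[1])/v[1]; print(o+s*v)
o,v=ray(D,(262.6,193.8)); s=(-.0995-o[1])/v[1]; print(o+s*v)
for th in (.8,.9,1,1.1): 
    f=lambda x,z:(.569+x*np.cos(th)+z*np.sin(th),.2-x*np.sin(th)+z*np.cos(th))
    print(th,f(-.053,.008),f(-.036,.006))
```

```text
[ 0.54410549 -0.0995      0.24521054]
[ 0.54744352 -0.0995      0.22343213]
0.8 (np.float64(0.5378133931317964), np.float64(0.24359352649245206)) (np.float64(0.5482226950088992), np.float64(0.2300050595284658))
0.9 (np.float64(0.5423212869586747), np.float64(0.24648920595642193)) (np.float64(0.5513220026000208), np.float64(0.2319294285562134))
1 (np.float64(0.5470957456674518), np.float64(0.24892038064176364)) (np.float64(0.5545979428975943), np.float64(0.23353476928829311))
1.1 (np.float64(0.5520890644449358), np.float64(0.2508627590546607)) (np.float64(0.5580177837890478), np.float64(0.23480504169076516))
```

apply_moves(
  increments=[
    {"x": -0.1,"y": 0.5,"z": -2,"ax": 0,"ay": 0,"az": 0,"grip": 1},
    {"x": -0.15,"y": 1.4,"z": -3.8,"ax": 0,"ay": 0,"az": 0,"grip": 1},
    {"x": -0.15,"y": 1.7,"z": -4.2,"ax": 0,"ay": 0,"az": 0,"grip": 1},
    {"x": -0.15,"y": 2.1,"z": -4.6,"ax": 0,"ay": 0,"az": 0,"grip": 1},
    {"x": -0.15,"y": 2.4,"z": -5.0,"ax": 0,"ay": 0,"az": 0,"grip": 1},
    {"x": -0.15,"y": 2.4,"z": -5.0,"ax": 0,"ay": 0,"az": 0,"grip": 1},
  ],
)

```text
time_s: 18.15
eef_pos: [0.5571, -0.0994, 0.255]
eef_rot: [-0.496, 0.495, -0.503, 0.505]
wrist_force: [0.3, -0.3, 1.5]
opening: 0.003
```

```bash
python3 look.py 16 side
```

```text
18.2 [ 0.5572 -0.0994  0.255 ] [ 0.53 -0.14  0.82] 0.001345369036119513
```

View pics/side16z.png

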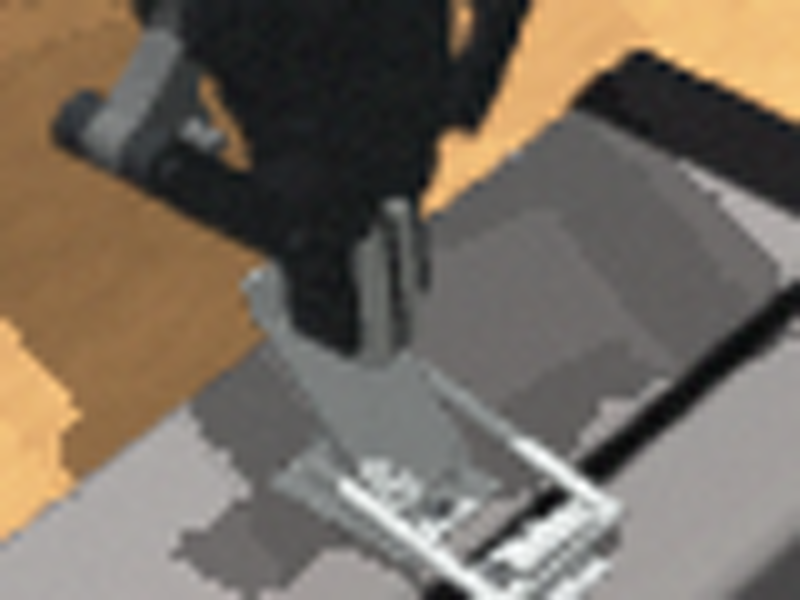

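apply_moves(
  increments=[
    {"x": 0,"y": 0.35,"z": -0.35,"ax": 0,"ay": 0,"az": 0,"grip": 1},
    {"x": 0,"y": 0.7,"z": -0.7,"ax": 0,"ay": 0,"az": 0,"grip": 1},
    {"x": 0,"y": 1.05,"z": -0.9,"ax": 0,"ay": 0,"az": 0,"grip": 1},
    {"x": 0,"y": 1.4,"z": -1.07,"ax": 0,"ay": 0,"az": 0,"grip": 1},
    {"x": 0,"y": 1.4,"z": -1.07,"ax": 0,"ay": 0,"az": 0,"grip": 1},
  ],
)

```text
time_s: 18.82
eef_pos: [0.546, -0.0992, 0.2404]
eef_rot: [-0.496, 0.496, -0.504, 0.505]
wrist_force: [-0.7, -0.2, 0.7]
opening: 0.001
```

```bash
python3 look.py 17 side
```

```text
18.875 [ 0.5462 -0.0992  0.2405] [ 1.08 -0.16  0.31] -0.0028665046183318516
```

View pics/side17z.png

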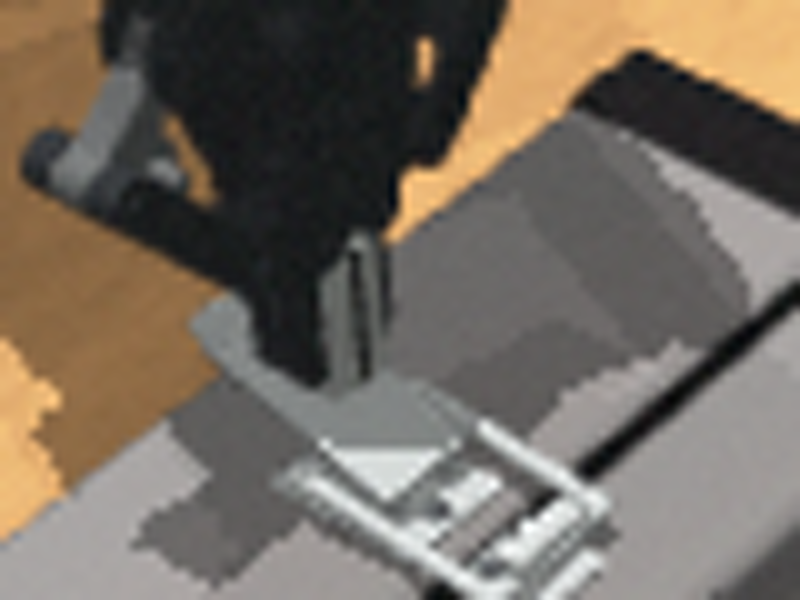

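```bash
python3 look.py 18 wrist
python3 - <<'E'
from h import *
im=cv2.imread('pics/wrist18.png');cv2.imwrite('pics/k18.png',cv2.resize(im[130:230,250:390],None,fx=5.7,fy=5.7,interpolation=cv2.INTER_CUBIC))
im=cv2.imread('pics/side17.png')[195:227,260:302];cv2.imwrite('pics/k17s.png',cv2.resize(im,None,fx=16,fy=16,interpolation=cv2.INTER_CUBIC))
E
```

```text
18.925 [ 0.5463 -0.0991  0.2405] [-0.33 -0.44  1.06] -0.000641952486960343
```

View pics/k18.png

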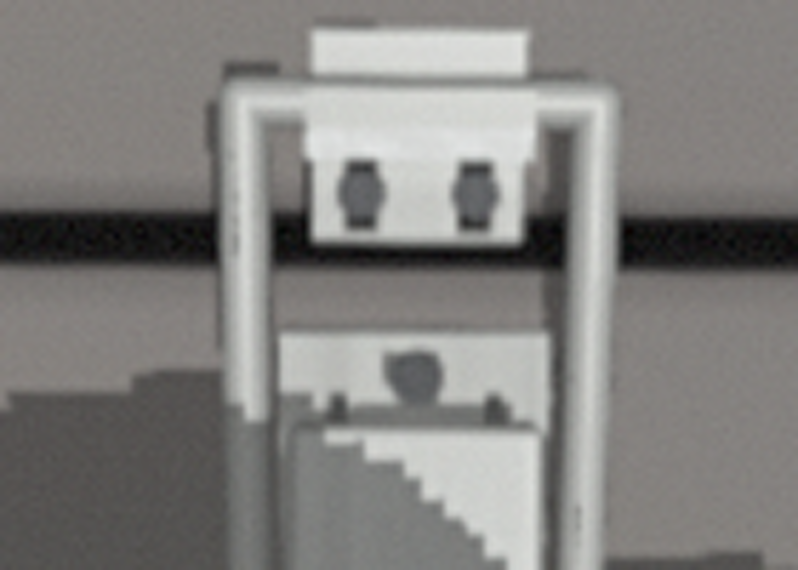

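View pics/k17s.png

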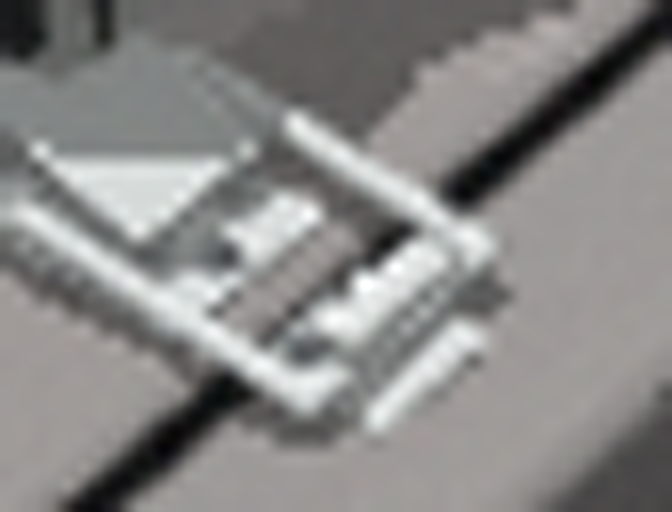

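apply_moves(
  increments=[
    {"x": 0,"y": 0.2,"z": -0.1,"ax": 0,"ay": 0,"az": 0,"grip": 1},
    {"x": 0,"y": 0.4,"z": -0.15,"ax": 0,"ay": 0,"az": 0,"grip": 1},
    {"x": 0,"y": 0.5,"z": -0.2,"ax": 0,"ay": 0,"az": 0,"grip": 1},
    {"x": 0,"y": 0.5,"z": -0.2,"ax": 0,"ay": 0,"az": 0,"grip": 1},
  ],
)

```text
time_s: 19.42
eef_pos: [0.5442, -0.099, 0.2352]
eef_rot: [-0.496, 0.495, -0.504, 0.505]
wrist_force: [-0.4, 0.1, 0.6]
opening: -0.002
```

```bash
python3 look.py 19 side
```

```text
19.475 [ 0.5442 -0.099   0.2352] [0.25 0.86 1.58] 0.0020099229564935137
```

View pics/side19z.png

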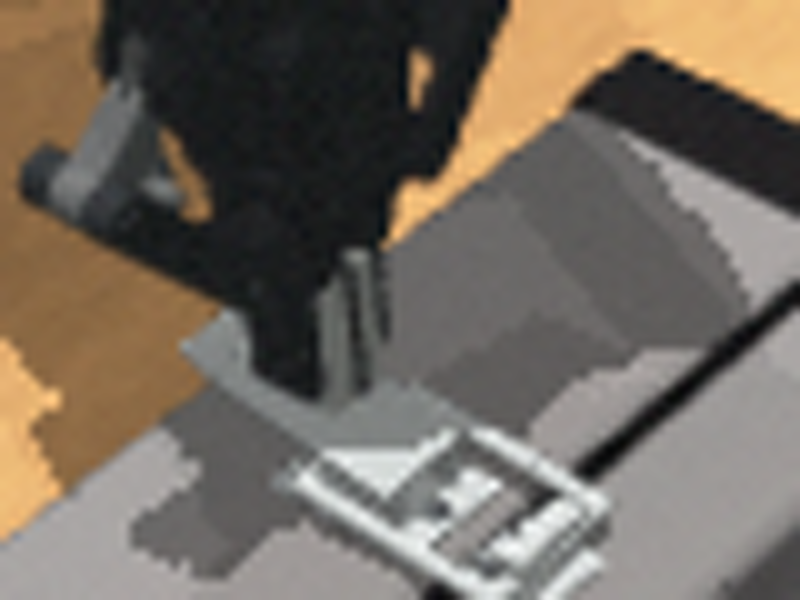

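apply_moves(
  increments=[
    {"x": 0,"y": 0.2,"z": -0.05,"ax": 0,"ay": 0,"az": 0,"grip": 1},
    {"x": 0,"y": 0.4,"z": -0.1,"ax": 0,"ay": 0,"az": 0,"grip": 1},
    {"x": 0,"y": 0.4,"z": -0.1,"ax": 0,"ay": 0,"az": 0,"grip": 1},
  ],
)

```text
time_s: 19.85
eef_pos: [0.5432, -0.099, 0.2312]
eef_rot: [-0.496, 0.495, -0.504, 0.504]
wrist_force: [0.1, -1.0, -0.3]
opening: -0.0
```

```bash
python3 look.py 20 side wrist;python3 - <<'E'
from h import *
im=cv2.imread('pics/wrist20.png');cv2.imwrite('pics/k20.png',cv2.resize(im[130:230,250:390],None,fx=5.7,fy=5.7,interpolation=cv2.INTER_CUBIC))
E
```

```text
19.95 [ 0.5432 -0.099   0.2311] [-0.65  0.4   0.09] -9.987309490722724e-05
```

View pics/side20z.png

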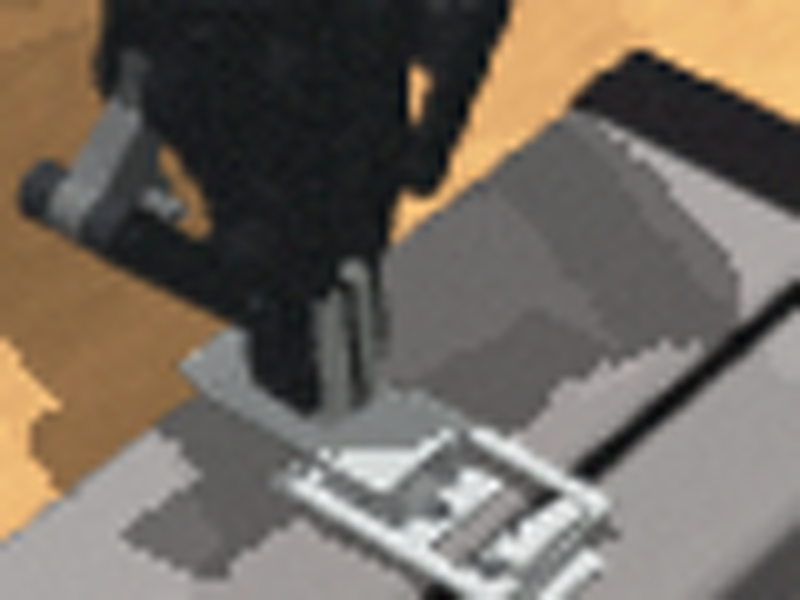

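View pics/k20.png

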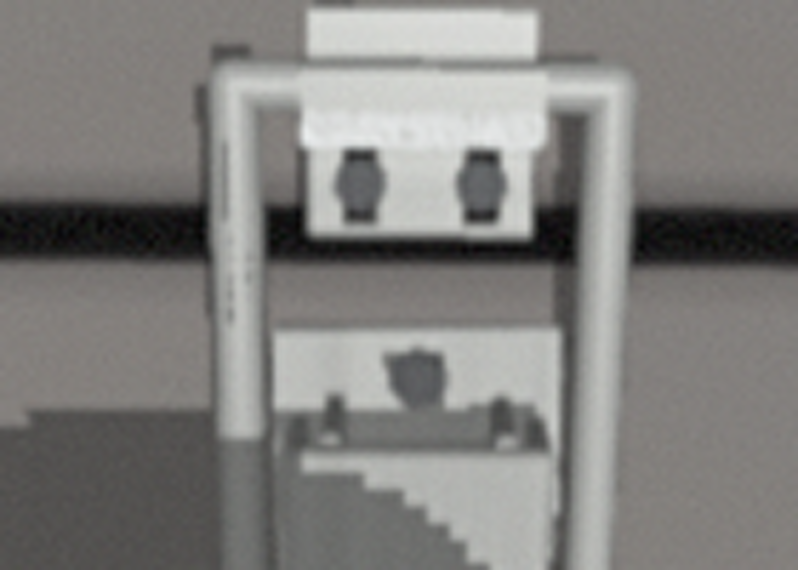

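Run:
```python
from h import *
D=vision.camera_params('side')
for n,uv in [('15',(256.3,188.8)),('17',(249,192)),('19',(248.3,194.5)),('20',(248.3,196.2))]:
    o,v=ray(D,uv); s=(-.1120-o[1])/v[1]; print(n,o+s*v)
for th in (0,.1,.2,.3,.4,.5,.9):
    f=lambda x,z:np.round((.569+x*np.cos(th)+z*np.sin(th),.2-x*np.sin(th)+z*np.cos(th)),4)
    pin=f(-.013,-.001)
    print(th,f(-.053,.010),f(-.037,.006),'reach x at z=.1985',pin[0]+np.sqrt(.0525**2-(pin[1]-.1985)**2))
```

```text
15 [ 0.54369333 -0.112       0.24425496]
17 [ 0.52065182 -0.112       0.22331633]
19 [ 0.51739961 -0.112       0.21449297]
20 [ 0.51663809 -0.112       0.20920427]
0 [0.516 0.21 ] [0.532 0.206] reach x at z=.1985 0.6084976189936268
0.1 [0.5173 0.2152] [0.5328 0.2097] reach x at z=.1985 0.6084691337835875
0.2 [0.519  0.2203] [0.5339 0.2132] reach x at z=.1985 0.6085083962738796
0.3 [0.5213 0.2252] [0.5354 0.2167] reach x at z=.1985 0.6086152941308753
0.4 [0.5241 0.2298] [0.5373 0.2199] reach x at z=.1985 0.608800478925006
0.5 [0.5273 0.2342] [0.5394 0.223 ] reach x at z=.1985 0.6091445962612835
0.9 [0.5439 0.2477] [0.5507 0.2327] reach x at z=.1985 0.6114131562077407
```

Run:
```python
from h import *
W=vision.camera_params('wrist')
u=321
for n,r in [('plate edge',130+10/5.7),('bar out',130+66/5.7),('bar in',130+108/5.7),('lip edge',130+72/5.7),('lip back',130+148/5.7),('keeper back',130+238/5.7),('seam far',130+206/5.7),('seam near',130+262/5.7),('bracket',130+328/5.7)]:
    print(n,[(z,onz(W,(u,r),z)[0].round(4)) for z in (.19,.192,.1985,.2045)])
im=cv2.imread('pics/wrist20.png');cv2.imwrite('pics/w20.png',cv2.resize(im[80:330,160:480],None,fx=2.4,fy=2.4,interpolation=cv2.INTER_CUBIC))
```

```text
plate edge [(0.19, np.float64(0.6137)), (0.192, np.float64(0.6139)), (0.1985, np.float64(0.6146)), (0.2045, np.float64(0.6151))]
bar out [(0.19, np.float64(0.6083)), (0.192, np.float64(0.6086)), (0.1985, np.float64(0.6095)), (0.2045, np.float64(0.6103))]
bar in [(0.19, np.float64(0.6042)), (0.192, np.float64(0.6046)), (0.1985, np.float64(0.6056)), (0.2045, np.float64(0.6065))]
lip edge [(0.19, np.float64(0.6078)), (0.192, np.float64(0.608)), (0.1985, np.float64(0.6089)), (0.2045, np.float64(0.6097))]
lip back [(0.19, np.float64(0.6003)), (0.192, np.float64(0.6006)), (0.1985, np.float64(0.6018)), (0.2045, np.float64(0.6029))]
keeper back [(0.19, np.float64(0.5911)), (0.192, np.float64(0.5916)), (0.1985, np.float64(0.5931)), (0.2045, np.float64(0.5946))]
seam far [(0.19, np.float64(0.5944)), (0.192, np.float64(0.5948)), (0.1985, np.float64(0.5963)), (0.2045, np.float64(0.5976))]
seam near [(0.19, np.float64(0.5886)), (0.192, np.float64(0.5891)), (0.1985, np.float64(0.5908)), (0.2045, np.float64(0.5923))]
bracket [(0.19, np.float64(0.5815)), (0.192, np.float64(0.5821)), (0.1985, np.float64(0.5841)), (0.2045, np.float64(0.5859))]
```

View pics/w20.png

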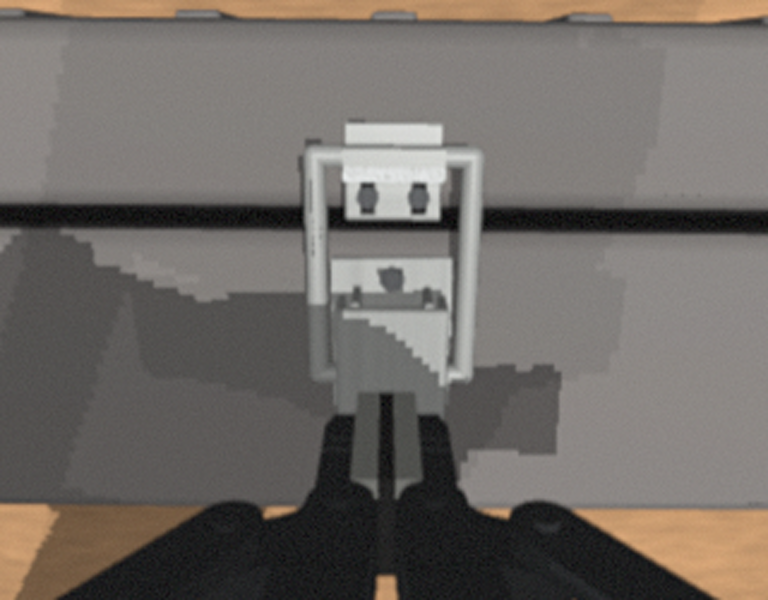

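apply_moves(
  increments=[
    {"x": 0,"y": 0.12,"z": 0,"ax": 0,"ay": 0,"az": 0,"grip": 1},
    {"x": 0,"y": 0.2,"z": 0,"ax": 0,"ay": 0,"az": 0,"grip": 1},
    {"x": 0,"y": 0.2,"z": 0,"ax": 0,"ay": 0,"az": 0,"grip": 1},
  ],
)

```text
time_s: 20.32
eef_pos: [0.5433, -0.099, 0.2309]
eef_rot: [-0.496, 0.495, -0.504, 0.505]
wrist_force: [-5.6, 1.5, 11.4]
opening: -0.003
```

apply_moves(
  increments=[
    {"x": 0,"y": -1,"z": 0.1,"ax": 0,"ay": 0,"az": 0,"grip": 1},
    {"x": 0,"y": -4,"z": 0.5,"ax": 0,"ay": 0,"az": 0,"grip": 1},
    {"x": 0,"y": -8,"z": 1,"ax": 0,"ay": 0,"az": 0,"grip": 1},
    {"x": 0,"y": -10,"z": 3,"ax": 0,"ay": 0,"az": 0,"grip": 1},
    {"x": 0,"y": -10,"z": 4,"ax": 0,"ay": 0,"az": 0,"grip": 1},
    {"x": 0,"y": -10,"z": 4,"ax": 0,"ay": 0,"az": 0,"grip": 1},
  ],
)

```text
time_s: 21.08
eef_pos: [0.5828, -0.0995, 0.3294]
eef_rot: [0.496, -0.496, 0.504, -0.504]
wrist_force: [-0.4, 0.2, -0.5]
opening: 0.002
```

```bash
python3 look.py 21 side wrist;python3 - <<'E'
from h import *
D=vision.camera_params('side')
im=cv2.imread('pics/wrist21.png');cv2.imwrite('pics/k21.png',cv2.resize(im[80:330,160:480],None,fx=2.4,fy=2.4,interpolation=cv2.INTER_CUBIC))
E
```

```text
21.175 [ 0.5821 -0.0994  0.3291] [-0.36  0.26 -0.3 ] -0.002578096966064428
```

View pics/side21z.png

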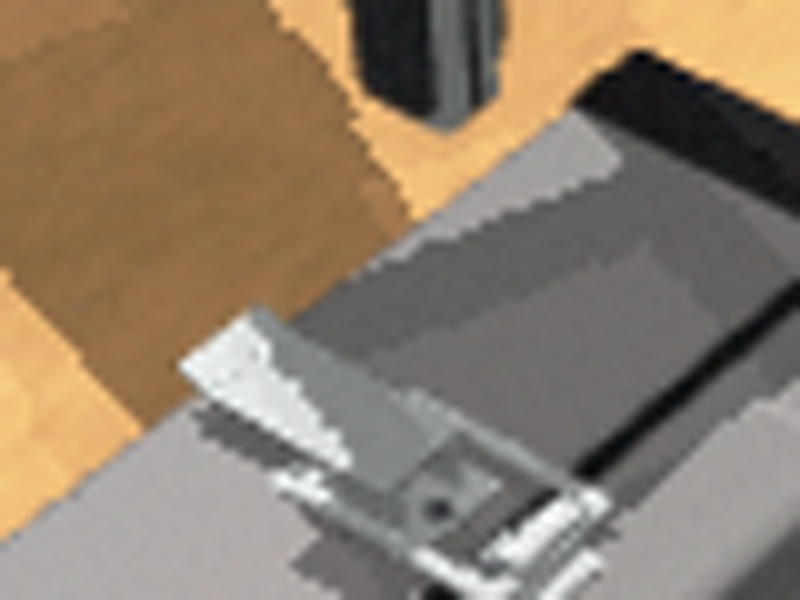

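View pics/k21.png

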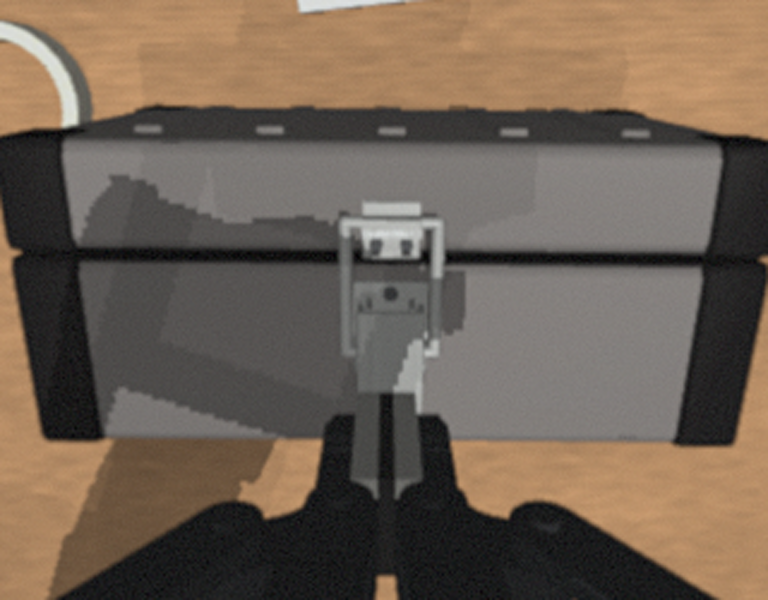

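View pics/side21.png

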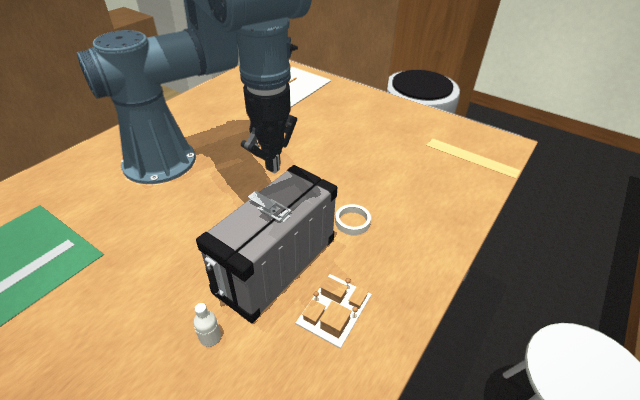

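Run:
```python
from h import *
print(ticket.hand_in())
```

```text
the job is handed in; nothing more can be done
None
```

The latch is fastened and I handed the job in after about 21 s of the 56 s. I pushed the loop over with the fingers, gripped it by its legs, lowered it past the lip and drew it back. I then let go and pressed the lever flat with the closed fingers.

- **Hook:** I drew the loop back until it stopped moving, at about 11 N. The wrist picture then showed the lip covering the bar.
- **Lever:** It stopped at about 11 N with the fingertips at 206 mm, the flat height you gave. It was still flat after I lifted clear.
- **Lid:** Pictures at the end of the press put the keeper about 3 mm closer to the deep shell than before. That leaves the lid roughly 0.009 rad open, within the fastened range, by picture estimate only.
- **Surroundings:** The tape, glue bottle and card model look undisturbed in the last side picture. The gripper was clear and touching nothing when I handed in.

Some things did not match or went less smoothly:

- **Press force:** The readings while the lever came down were only about 0.5–1.5 N, not the expected 5–14 N. I read them only at the end of each step, so peaks may have been missed.
- **Seam width:** The dark seam did not look clearly narrower in the pictures. The lid figure rests on the shift of the keeper and lip edges.
- **First grip:** It met resistance of about 8 N going down, probably the fingertips on the lid. I let go, gripped again higher and carried on.

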